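Empty a cast housing and hold it home in the locating corner

TASK

Tip the four steel balls out of the open cast housing into the grey scrap tray, then stand the housing upright on the locating fixture, its upright back wall to the back stop and its side to the side stop. Press it fully home into the corner so that it bears firmly on both stops at once, and finish still holding it pressed there with the gripper fingers: do not let go. All the balls stay in the tray, and the other tools and parts on the bench are left where they are.

Things in the scene. Friction and masses are not known exactly. Their poses are not given: they have to be found in the camera images.
- housing: Loose cast aluminium housing: open-topped hollow box, walls 5 mm, floor 6 mm, 56 mm wide (y), 70 mm high, 0.3 to 0.46 kg. Origin: centre of its underside, z up. Sides (y = -28, +28 mm) and back wall (x = +30 mm) flat and upright; front wall slopes outward from x = -30 mm at the foot to -70 mm at the rim. Starts upright, front roughly towards the robot. Can be gripped from above across its width.
- housing_corner (a point): The foot of the housing's upright edge between the back wall and the +y side: (30, 28, 0) mm in the housing's frame.
- housing_lip (a point): Middle of the rim edge of the housing's sloping front wall: (-70, 0, 70) mm in the housing's frame. The balls roll out over it once the housing is tipped towards this side by clearly more than 60 degrees from upright (75 to 90 is ample).
- fixture: The locating fixture: a dark steel plate 190 mm (x) by 170 mm (y) by 12 mm, bolted down, origin at the centre of its underside, z up. On it are screwed two bright steel stop bars, 18 mm high, at right angles to each other; its own x axis points roughly away from the robot.
- fixture_corner (a point): The point on the plate's top where the inner faces of the two stops would meet: (50, 35, 12) mm in the fixture's frame. The housing's foot corner belongs here; the housing's axes are then parallel to the fixture's, and its origin is at (20, 7, 12) mm in the fixture's frame.
- stop_back: The fixture's back stop, a steel bar 16 x 60 x 18 mm lying along the fixture's y; origin at the centre of its underside; its working face looks to the fixture's -x and lies 50 mm from the plate's centre. It meets the housing's upright back wall.
- stop_side: The fixture's side stop, a steel bar 60 x 16 x 18 mm lying along the fixture's x; origin at the centre of its underside; its working face looks to the fixture's -y and lies 35 mm from the plate's centre. It meets the housing's +y side.
- tray: The grey open sheet-metal scrap tray, 200 mm (x) by 160 mm (y) by 45 mm high outside, 4 mm walls, fixed to the bench; origin at the centre of its underside, z up. The tray and the fixture stand one left and one right of the robot's centre line, either way round.
- ball0_center (a point): Centre of one of the four loose steel balls, 20 mm across, 33 g, that start inside the housing.
- ball1_center (a point): Centre of one of the four loose steel balls, 20 mm across, 33 g, that start inside the housing.
- ball2_center (a point): Centre of one of the four loose steel balls, 20 mm across, 33 g, that start inside the housing.
- ball3_center (a point): Centre of one of the four loose steel balls, 20 mm across, 33 g, that start inside the housing.
- block: Bystander: solid aluminium block 50 x 60 x 45 mm, not hollow; leave it alone.
- screwdriver: Bystander: a screwdriver lying on the bench, under 30 mm high; leave it alone.
- brush: Bystander: a bench brush lying on the bench, under 50 mm high; leave it alone.
- hammer: Bystander: a hammer lying on the bench, under 50 mm high; leave it alone.
- wrench: Bystander: a wrench lying on the bench, under 20 mm high; leave it alone.
- jar: Bystander: a closed glass jar, 60 mm across and 70 mm high; leave it alone.
- collar: Bystander: a steel collar lying flat, 50 mm across and 20 mm high; leave it alone.

How it is judged:
By the outcome, as a careful person would: the job done as asked, in the order asked, and still so for the second after the job is handed in, while the arm keeps its last pose, push and grip.
It also fails if it takes over 59 s, if anything falls off the work surface, if the arm or the gripper's body presses on something with over 40 N, if the wrist force passes 120 N, or if a joint passes its speed limit or range.

ROBOT

A 7-joint arm with a two-finger parallel gripper is mounted at the origin on the work surface. World frame = base frame: x ahead of the robot, y to its left, z up, the work surface at z = 0. Lengths are in m, angles in rad, forces in N, time in s.
With the tool pointing down it reaches from about 0.35 to 0.9 m from the base axis. Payload 8.1 kg.
Tool frame: the origin (TCP) lies on the centre line of the jaws, within the pads' length; the fingertips stand 22 mm ahead of it and the grasp point (between the pads) lies 3 mm ahead of it; z points along the fingers, y is the direction in which the jaws open and shut (so a half turn about z gives the same grasp; the last joint's range is limited). The gripper opens to 92 mm and grips with 3 to 60 N. Pads are 19 mm wide; open, the fingers measure 130 mm over their backs; the gripper's body (75 mm by 190 mm) begins 47 mm behind the grasp point.
Start: joints at [-1.214, 0.434, 0.025, 1.573, -0.012, 1.134, -0.075], TCP at [0.277, 0.56, 0.249] pointing down, gripper open.
Joint ranges: [-2.62, 2.62], [-0.44, 2.09], [-1.27, 1.32], [0.08, 2.57], [-1.32, 4.46], [0.12, 2], [-2.74, 2.74]. Speed limits (rad/s): [2.22, 2.22, 3.01, 3.01, 3.14, 3.14, 3.14].

INTERFACE

Orientations are given as a rotation vector (axis times angle).
In Python, from bench import r gives the robot as it stands.
- The arm moves only by the tool servo_tool, never from a script. Its argument "rows" is one flat list of numbers, 7 for each row, row after row: the turn, a rotation vector about the tool's x, y, z in degrees, then the shift along the tool's x, y, z in mm, then the finger opening in mm, from 0 to 91.8. In form: [rx, ry, rz, x, y, z, hand, rx, ry, rz, x, y, z, hand, ...]. A call has 1 to 5 rows; each row is the pose to reach, as a shift and turn from the pose measured when the call began, along the tool's axes at that moment; what a row does not reach only later rows make up. A row lasts 1/12 s, in which the tool goes at most 41.7 mm and 7.16 degrees, less where a joint would pass 70% of its speed; a pose out of reach is approached as far as the arm can. A call with a gripper value outside its range is refused whole. The fingers move at their own pace and stop on an object; "newtons" is the grip in N (left out, the last holds). Time passes only in rows, so rows that repeat a pose let the fingers close. It gives the time, the measured TCP pose, the force and the opening at its end, in the units of the state.
- r.observe(): the state, without advancing time (a new reading comes with each control period).
- r.read_camera(name): name is "scene" or "top" or "wrist"; returns the picture (400x640x3 uint8, red, green, blue); there is no depth.
- r.camera_info(name): a dict with "fx", "fy", "cx", "cy" (pixels), "world_to_cam" (4x4, takes a point from world to camera coordinates); the wrist camera has in their place "hand_eye" (4x4, takes a point from camera to tool coordinates, whose origin is the TCP and whose axes are the flange's). Camera axes: x right, y down, z forward; pixel columns grow to the right and rows downward; lengths in m; the calibration is good to about 2 mm. A picture is of the moment at which its call begins: read the wrist's pose just before it. camera_info takes no time and is no camera call.
- r.hand_in(): hands the job in, once; it reports no verdict.
Trained networks look in the newest picture that a camera, given by its name, has taken for a name from the list of things; names that differ only in an ending like _2 or _b are one class to them, and where a whole thing is asked for, a point or a joint stands for the part that bears it (a point fixed in the world has none). Each returns a list of dicts, best first, with "p" (0 to 1); they miss things now and then, are a little off and sometimes report something else, mostly with a low value. They report only what shows in the picture. A call takes as long as a camera call.
- r.look_for(name, camera): "bbox" ([left, top, width, height] in pixels, round what is visible of it).
The state is a dict: "clock": time; "q": joint angles; "qvel": joint speeds; "tau": joint torques, N m; "eef_pos": TCP position; "tool_rot": TCP orientation; "contact_force": force on the tool from outside, world axes, zero at the start; "wrist_torque": the same for the moment, N m; "width": finger opening in m.
Only numpy, scipy, OpenCV 4.12 (cv2) and the standard library are available. Lean on these libraries where they do the work, as an engineer would, in place of code of your own. Each camera call takes 0.05 s, during which the arm holds its last target.

## Working session

There is one attempt and no reset: what is moved stays moved. The work goes in short steps, Python scripts to look and compute and a tool call to move; the robot and the scene stay as the last step left them, time stands still between calls to the robot, and variables do not carry over. Pictures are saved under pics/ and viewed, and the job is handed in when it is done.

Besides the shell and the picture viewer there is one more tool, called after "Request:" as name(argument=value, ...) on one line, values as JSON. servo_tool: Moves the arm, as the interface text tells. Its arguments: {"type":"object","properties":{"rows":{"type":"array"},"newtons":{"type":"number"}},"required":["rows"]}

```bash
ls; mkdir -p pics
python3 - <<'E'
from bench import r
import cv2
s=r.observe();print(s)
for c in ["scene","top"]:
    im=r.read_camera(c);cv2.imwrite(f"pics/{c}0.png",im[:,:,::-1])
    i=r.camera_info(c);print(c,i)
    for n in ["housing","fixture","tray","stop_back","stop_side","housing_lip","housing_corner","fixture_corner","ball0_center"]:
        print(n,[(d['bbox'],round(d['p'],2)) for d in r.look_for(n,c)[:2]])
print(r.camera_info("wrist"), r.observe()['clock'])
E
```

```text
pics
{'clock': 0.0, 'q': array([-1.21357417,  0.43521744,  0.02498546,  1.57409666, -0.0115982 ,
        1.13399977, -0.07512996]), 'qvel': array([-0.00125032,  0.00037466,  0.00059216, -0.00023091, -0.0003387 ,
        0.00012171,  0.0002907 ]), 'tau': array([-7.13334953e-05, -6.67830133e+01,  9.84874740e-01, -3.14446700e+01,
       -6.05545985e-02,  4.28261643e-02,  1.53327533e-04]), 'eef_pos': array([0.27721147, 0.55962623, 0.2479487 ]), 'tool_rot': array([-7.16060766e-01, -3.05868029e+00,  2.45329299e-03]), 'contact_force': array([0.29993973, 0.16060493, 0.9343135 ]), 'wrist_torque': array([ 0.01883219,  0.00060159, -0.01278083]), 'width': 0.09165138814249367}
scene {'fx': 516.0293623252999, 'fy': 516.0293623252999, 'cx': 323.26435249455767, 'cy': 196.6165835724094, 'world_to_cam': array([[ 0.81662968,  0.576878  , -0.01810326, -0.45751132],
       [ 0.34674395, -0.5154431 , -0.78363706, -0.12483694],
       [-0.46139418,  0.63366409, -0.6209551 ,  1.49057176],
       [ 0.        ,  0.        ,  0.        ,  1.        ]])}
housing [([264.6, 166.5, 43.4, 46.0], 0.91)]
fixture [([3
[... 998 characters left out ...]
)]
housing_lip [([290.0, 245.4, 37.7, 52.1], 0.57)]
housing_corner [([291.5, 244.0, 37.4, 54.8], 0.55)]
fixture_corner [([161.4, 170.3, 88.9, 96.8], 0.62)]
ball0_center [([311.3, 258.4, 7.4, 9.4], 0.51), ([401.5, 156.0, 97.4, 110.8], 0.37)]
{'fx': 301.6423606835962, 'fy': 301.6423606835962, 'cx': 321.9346499410528, 'cy': 201.19959886423626, 'hand_eye': array([[-1.52894594e-03, -9.61839943e-01, -2.73608454e-01,
         7.20275164e-02],
       [ 9.99998826e-01, -1.44239620e-03, -5.17490818e-04,
        -2.48112148e-03],
       [ 1.03091543e-04, -2.73608924e-01,  9.61841019e-01,
        -1.36844618e-01],
       [ 0.00000000e+00,  0.00000000e+00,  0.00000000e+00,
         1.00000000e+00]])} 1.0
```

View pics/scene0.png

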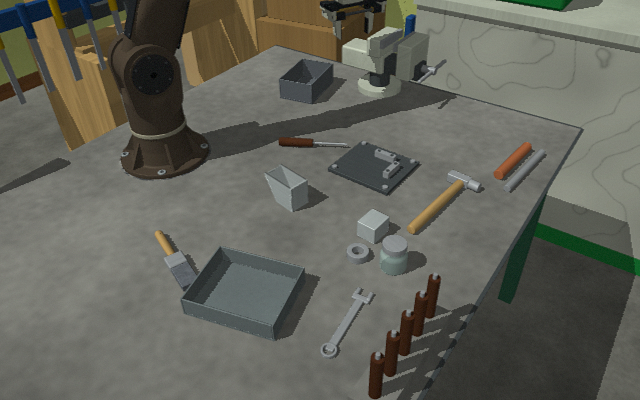

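View pics/top0.png

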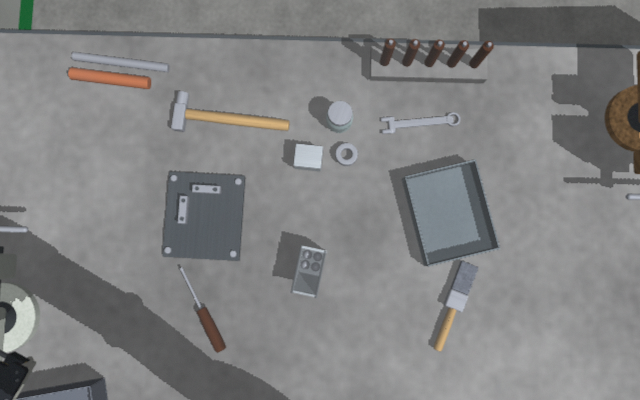

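Run:
```python
import cv2
im=cv2.imread("pics/top0.png")
cv2.imwrite("pics/top0h.png",cv2.resize(im[235:310,270:345],None,fx=8,fy=8,interpolation=cv2.INTER_CUBIC))
cv2.imwrite("pics/top0f.png",cv2.resize(im[165:265,155:255],None,fx=6,fy=6,interpolation=cv2.INTER_CUBIC))
```

```text
(no output)
```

View pics/top0h.png

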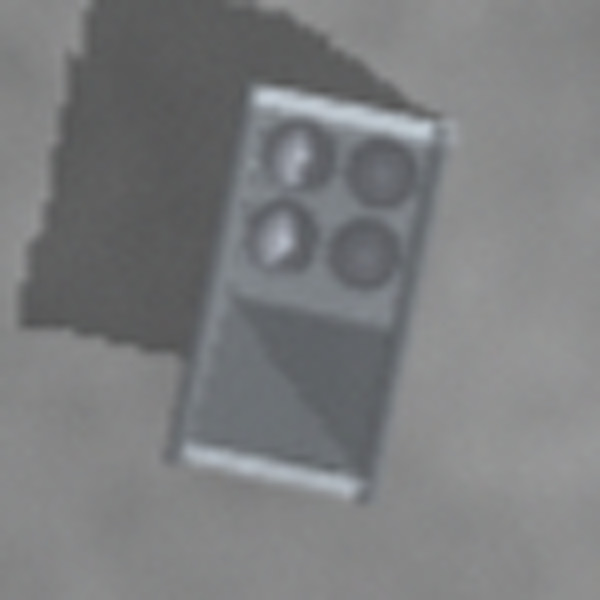

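View pics/top0f.png

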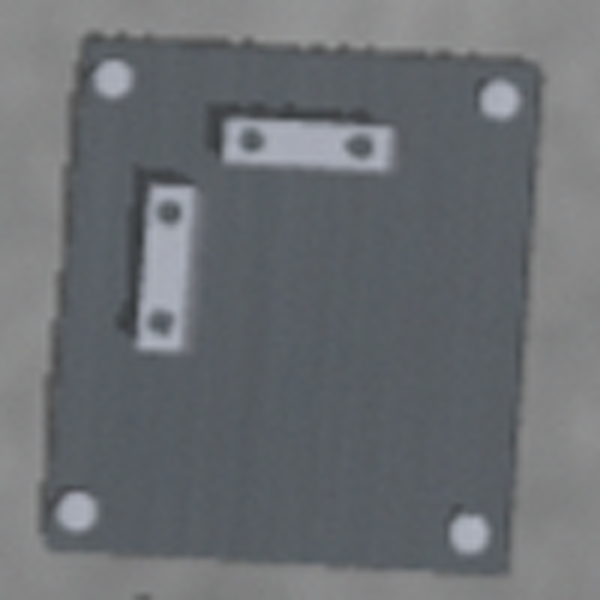

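```bash
cat > h.py <<'E'
from bench import r
import numpy as np, cv2
from scipy.spatial.transform import Rotation as R
from scipy.optimize import least_squares
def unproj(c,px,z):
    i=r.camera_info(c);T=i['world_to_cam'];Rm,t=T[:3,:3],T[:3,3]
    o=-Rm.T@t;out=[]
    for u,v in np.atleast_2d(px):
        d=Rm.T@np.array([(u-i['cx'])/i['fx'],(v-i['cy'])/i['fy'],1]);out.append(o+d*(z-o[2])/d[2])
    return np.array(out)
def proj(c,P):
    i=r.camera_info(c);T=i['world_to_cam'];p=np.atleast_2d(P)@T[:3,:3].T+T[:3,3]
    return np.c_[p[:,0]/p[:,2]*i['fx']+i['cx'],p[:,1]/p[:,2]*i['fy']+i['cy']]
def fit2(model,world):
    m=np.array(model)[:,:2];w=world[:,:2]
    mc,wc=m.mean(0),w.mean(0);a=m-mc;b=w-wc
    th=np.arctan2((a[:,0]*b[:,1]-a[:,1]*b[:,0]).sum(),(a*b).sum())
    c,s=np.cos(th),np.sin(th);M=np.array([[c,-s],[s,c]])
    t=wc-M@mc;return th,t,(w-(m@M.T+t))
E
python3 - <<'E'
from h import *
f=lambda p,s,o:(np.array(p)+.5)/s-.5+np.array(o)
H=unproj("top",f([(250,85),(452,120),(370,500),(168,460)],8,(270,235)),.07)
F=unproj("top",f([(86,35),(541,63),(510,575),(45,547)],6,(155,165)),.012)
S=unproj("top",f([(222,162),(391,173),(199,186),(187,352)],6,(155,165)),.030)
T=unproj("top",[(403,178),(474,161),(497,247),(427,265)],.045)
for n,m,w in [("H",[(.03,.028),(.03,-.028),(-.07,-.028),(-.07,.028)],H),("F",[(.095,.085),(.095,-.085),(-.095,-.085),(-.095,.085)],F),("T",[(.1,.08),(.1,-.08),(-.1,-.08),(-.1,.08)],T)]:
    th,t,e=fit2(m,w);print(n,np.degrees(th),t,(e*1000).round(1).tolist())
th,t,e=fit2([(.095,.085),(.095,-.085),(-.095,-.085),(-.095,.085)],F)
M=np.array([[np.cos(th),-np.sin(th)],[np.sin(th),np.cos(th)]])
print(((S[:,:2]-t)@M*1000).round(1))
print(R.from_rotvec(r.observe()['tool_rot']).as_matrix().round(3))
E
```

```text
H -10.239877877077344 [0.44017415 0.02976077] [[-1.4, -1.4], [0.9, 0.7], [0.8, 1.6], [-0.3, -0.9]]
F -1.53552427023032 [0.5343179  0.26994884] [[0.6, 0.5], [-0.8, 0.5], [-0.3, -1.0], [0.6, -0.0]]
T 15.459411999166404 [ 0.55253246 -0.26737912] [[-3.2, -1.4], [-4.4, -0.7], [3.6, 3.6], [4.0, -1.5]]
[[ 49.   26.5]
 [ 48.3 -35.4]
 [ 39.8  34.2]
 [-20.9  33.8]]
[[-0.896  0.444  0.   ]
 [ 0.444  0.896  0.   ]
 [ 0.     0.    -1.   ]]
```

```bash
cat >> h.py <<'E'
def yawR(housing_yaw_deg,tilt=0):
    "tool rotation when housing has yaw and tilt (deg, lip down)"
    a=np.radians(housing_yaw_deg);hx=np.array([np.cos(a),np.sin(a),0]);hy=np.array([-np.sin(a),np.cos(a),0])
    R0=R.from_matrix(np.c_[-hx,hy,[0,0,-1]])
    return R0*R.from_rotvec([0,-tilt,0],degrees=True)
def go(pos,Rt):
    s=r.observe();R0=R.from_rotvec(s['tool_rot'])
    d=R0.inv().apply(np.array(pos)-s['eef_pos'])*1000
    w=(R0.inv()*Rt).as_rotvec(degrees=True)
    print("rot",w.round(2),"shift",d.round(1),"|",np.linalg.norm(d).round(1),np.linalg.norm(w).round(1))
    print("t",round(s['clock'],2),"pos",s['eef_pos'].round(4),"q",s['q'].round(2),"F",s['contact_force'].round(1),"w",round(s['width']*1000,1))
E
python3 - <<'E'
from h import *
go([.4323,.0312,.17],yawR(-10.24))
E
```

```text
rot [  0.    -0.   -16.11] shift [-373.6 -405.2   78.7] | 556.7 16.1
t 1.0 pos [0.2774 0.5601 0.2488] q [-1.21  0.43  0.03  1.57 -0.01  1.13 -0.08] F [-1.   0.3 -1.2] w 91.7
```

Request:
servo_tool(rows=[0,0,-6,-135,-147,0,91.5,0,0,-6,-135,-147,0,91.5,0,0,-6,-135,-147,0,91.5,0,0,-6,-135,-147,0,91.5,0,0,-6,-135,-147,0,91.5], newtons=50)

```text
clock: 1.42
eef_pos: [0.3339, 0.3652, 0.2488]
tool_rot: [0.557, 3.091, -0.001]
contact_force: [0.6, 0.3, 0.9]
width: 0.0913
```

Run:
```python
from h import *
go([.4323,.0312,.17],yawR(-10.24))
```

```text
rot [ -0.03   0.03 -10.2 ] shift [-208.8 -278.6   79. ] | 357.0 10.2
t 1.42 pos [0.3339 0.3652 0.2488] q [-0.97  0.22  0.04  1.88 -0.01  1.03  0.29] F [0.6 0.3 0.9] w 91.3
```

Request:
servo_tool(rows=[0,0,-6,-120,-160,0,91.5,0,0,-6,-120,-160,0,91.5,0,0,-6,-120,-160,0,91.5,0,0,-6,-120,-160,0,91.5,0,0,-6,-120,-160,0,91.5])

```text
clock: 1.83
eef_pos: [0.3908, 0.1707, 0.2493]
tool_rot: [0.396, 3.115, -0.0]
contact_force: [0.5, -0.3, 0.5]
width: 0.0917
```

Run:
```python
from h import *
go([.4323,.0312,.17],yawR(-10.24))
```

```text
rot [ 0.    0.06 -4.26] shift [ -75.  -124.7   79.3] | 165.7 4.3
t 1.83 pos [0.3908 0.1707 0.2493] q [-0.68  0.1   0.16  2.03 -0.02  1.    0.8 ] F [ 0.5 -0.3  0.5] w 91.7
```

Request:
servo_tool(rows=[0,0,-4.3,-40,-65,40,91.5,0,0,-4.3,-75,-124.7,79,91.5,0,0,-4.3,-75,-124.7,79,91.5,0,0,-4.3,-75,-124.7,79,91.5,0,0,-4.3,-75,-124.7,79,91.5])

```text
clock: 2.25
eef_pos: [0.4319, 0.0243, 0.168]
tool_rot: [-0.291, -3.127, 0.006]
contact_force: [-0.0, -0.1, -0.9]
width: 0.0915
```

Run:
```python
from h import *
go([.4323,.0312,.17],yawR(-10.24))
im=r.read_camera("wrist");cv2.imwrite("pics/w1.png",im[:,:,::-1])
print(r.look_for("housing","wrist")[:1])
```

```text
rot [-0.22 -0.04 -0.4 ] shift [ 0.9  6.9 -2. ] | 7.2 0.5
t 2.25 pos [0.4319 0.0243 0.168 ] q [-0.42  0.22  0.28  2.14 -0.08  0.79  1.3 ] F [-0.  -0.1 -0.9] w 91.5
[{'bbox': [293.1, 126.9, 76.2, 124.0], 'p': 0.59}]
```

View pics/w1.png

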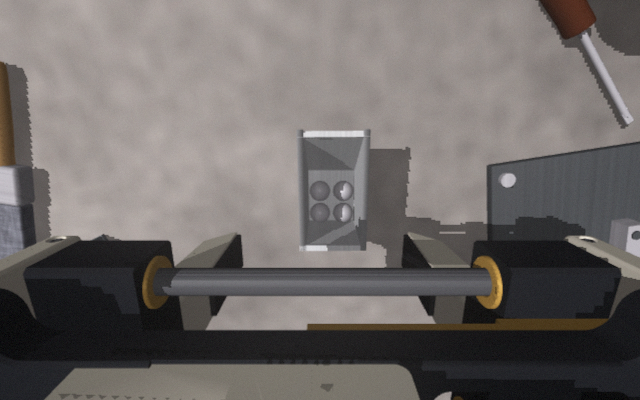

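```bash
cat >> h.py <<'E'
def wunproj(px,z,s=None):
    i=r.camera_info("wrist");s=s or r.observe();Rt=R.from_rotvec(s['tool_rot']).as_matrix();E=i['hand_eye']
    o=Rt@E[:3,3]+s['eef_pos'];out=[]
    for u,v in np.atleast_2d(px):
        d=Rt@E[:3,:3]@np.array([(u-i['cx'])/i['fx'],(v-i['cy'])/i['fy'],1]);out.append(o+d*(z-o[2])/d[2])
    return np.array(out)
E
python3 - <<'E'
from h import *
im=cv2.imread("pics/w1.png");cv2.imwrite("pics/w1c.png",cv2.resize(im[120:260,285:385],None,fx=4,fy=4,interpolation=cv2.INTER_CUBIC))
W=wunproj([(299,130.5),(370,130.5),(368,250),(299,250)],.07)
print(W, fit2([(-.07,-.028),(-.07,.028),(.03,.028),(.03,-.028)],W))
E
```

```text
[[3.67625718e-01 2.05186667e-02 7.00000000e-02]
 [3.77528100e-01 7.38934317e-02 7.00000000e-02]
 [4.75890738e-01 5.83108166e-02 7.00000000e-02]
 [4.65161396e-01 3.11879311e-04 7.00000000e-02]] (np.float64(-0.18129770788054478), array([0.4412237 , 0.03465258]), array([[ 0.00030333,  0.00078575],
       [ 0.00010857, -0.00092167],
       [ 0.00011015,  0.00152633],
       [-0.00052205, -0.00139042]]))
```

View pics/w1c.png

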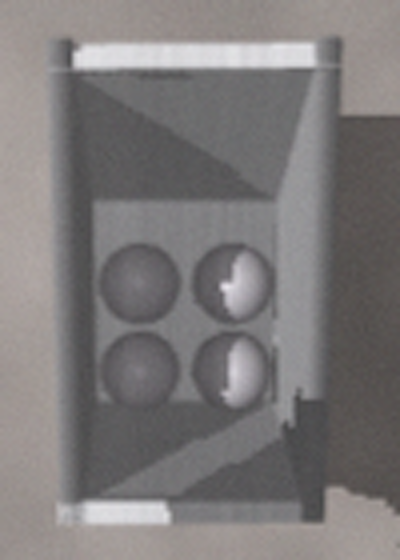

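Request:
servo_tool(rows=[0,0,-0.4,1,7,0,91.5,0,0,-0.4,1,7,0,91.5,0,0,-0.4,1,7,0,91.5])

```text
clock: 2.6
eef_pos: [0.4326, 0.0385, 0.1703]
tool_rot: [0.269, 3.129, -0.0]
contact_force: [-0.1, 1.0, -0.2]
width: 0.0913
```

Run:
```python
from h import *
go([.4323,.0312,.17],yawR(-10.24))
print(r.observe()['qvel'].round(3))
im=r.read_camera("wrist");cv2.imwrite("pics/w2.png",im[:,:,::-1])
cv2.imwrite("pics/w2c.png",cv2.resize(im[120:260,275:375,::-1],None,fx=4,fy=4,interpolation=cv2.INTER_CUBIC))
```

```text
rot [-0.    0.04  0.4 ] shift [-1.  -7.2  0.3] | 7.3 0.4
t 2.6 pos [0.4326 0.0385 0.1703] q [-0.44  0.22  0.26  2.13 -0.08  0.8   1.28] F [-0.1  1.  -0.2] w 91.3
[ 0.003 -0.001  0.011  0.004  0.001 -0.002  0.006]
```

View pics/w2c.png

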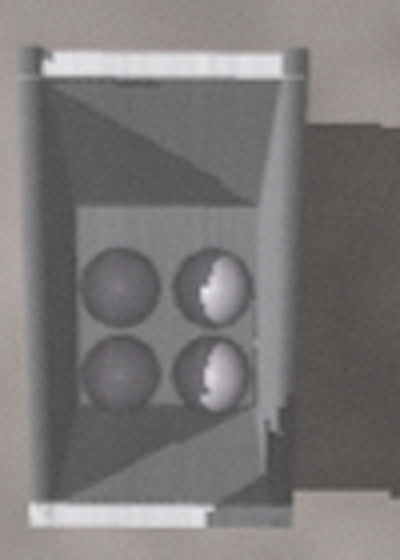

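Run:
```python
from h import *
W=wunproj([(279.6,131.4),(351.9,131.2),(348,251.4),(282.2,251.4)],.07)
th,t,e=fit2([(-.07,-.028),(-.07,.028),(.03,.028),(.03,-.028)],W);print(W,np.degrees(th),t,e*1000)
c=np.array([np.cos(th),np.sin(th)]);p=t-.008*c
go([*p,.047],yawR(np.degrees(th)))
```

```text
[[ 0.36634222  0.01372837  0.07      ]
 [ 0.37577075  0.06834132  0.07      ]
 [ 0.474717    0.05036579  0.07      ]
 [ 0.4649739  -0.00523447  0.07      ]] -10.418063619987354 [0.44012126 0.02818367] [[ 0.13019796  0.42505931]
 [-0.56771639 -0.03879928]
 [ 0.02709129  0.06859408]
 [ 0.41042714 -0.45485411]]
rot [-0.01  0.03  0.55] shift [ -1.1  -8.4 123.2] | 123.5 0.6
t 2.65 pos [0.4325 0.0381 0.1702] q [-0.44  0.22  0.26  2.13 -0.08  0.8   1.28] F [0.1 0.3 0.3] w 91.6
```

Request:
servo_tool(rows=[0,0,0.5,-1,-8,10,91.5,0,0,0.5,-1,-8,45,91.5,0,0,0.5,-1,-8,80,91.5,0,0,0.5,-1,-8,110,91.5,0,0,0.5,-1,-8,123,91.5])

```text
clock: 3.07
eef_pos: [0.4308, 0.0307, 0.0447]
tool_rot: [-0.281, -3.127, 0.002]
contact_force: [-0.8, 0.1, 0.8]
width: 0.0912
```

Request:
servo_tool(rows=[0,0,0,0,0,0,91.5])

```text
clock: 3.15
eef_pos: [0.4294, 0.031, 0.0428]
tool_rot: [-0.278, -3.124, 0.003]
contact_force: [-0.3, 0.1, -0.4]
width: 0.0914
```

Run:
```python
from h import *
go([.4322,.0296,.047],yawR(-10.4))
```

```text
rot [-0.14 -0.3   0.21] shift [-3.  -0.9 -4.2] | 5.3 0.4
t 3.15 pos [0.4294 0.031  0.0428] q [-0.35  0.45  0.2   2.25 -0.19  0.46  1.39] F [-0.3  0.1 -0.4] w 91.4
```

Request:
servo_tool(rows=[0,-0.3,0,-3,-1,-4,91.5,0,-0.3,0,-3,-1,-4,91.5,0,-0.3,0,-3,-1,-4,91.5])

```text
clock: 3.4
eef_pos: [0.4334, 0.0299, 0.0481]
tool_rot: [0.278, 3.127, -0.003]
contact_force: [0.5, 0.4, 0.1]
width: 0.0916
```

Run:
```python
from h import *
go([.4322,.0296,.047],yawR(-10.4))
```

```text
rot [-0.08  0.15  0.24] shift [ 1.2 -0.6  1.1] | 1.7 0.3
t 3.4 pos [0.4334 0.0299 0.0481] q [-0.35  0.44  0.2   2.25 -0.19  0.47  1.39] F [0.5 0.4 0.1] w 91.6
```

Good. Close gently, then firm.

Request:
servo_tool(rows=[0,0,0,0,0,0,60,0,0,0,0,0,0,40,0,0,0,0,0,0,40,0,0,0,0,0,0,40,0,0,0,0,0,0,40], newtons=20)

```text
clock: 3.82
eef_pos: [0.4335, 0.03, 0.0483]
tool_rot: [0.278, 3.127, -0.002]
contact_force: [0.7, -0.4, -0.1]
width: 0.0627
```

Request:
servo_tool(rows=[0,0,0,0,0,0,40,0,0,0,0,0,0,40,0,0,0,0,0,0,40], newtons=58)

```text
clock: 4.07
eef_pos: [0.4335, 0.0302, 0.0483]
tool_rot: [0.278, 3.127, -0.002]
contact_force: [-0.3, 1.5, 1.5]
width: 0.0558
```

Run:
```python
from h import *
s=r.observe();print(s['width'],s['eef_pos'],s['contact_force'])
im=r.read_camera("wrist");cv2.imwrite("pics/w3.png",im[:,:,::-1])
```

```text
0.05581987557120934 [0.43348563 0.03022856 0.04832294] [-0.30752031  1.48881986  1.53916608]
```

View pics/w3.png

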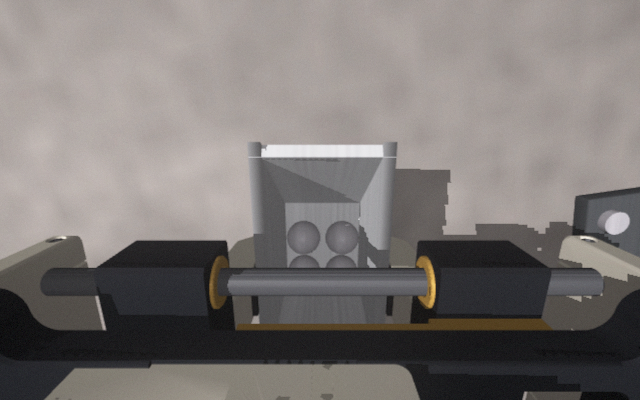

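Request:
servo_tool(rows=[0,0,0,0,0,-10,40,0,0,0,0,0,-40,40,0,0,0,0,0,-70,40,0,0,0,0,0,-100,40,0,0,0,0,0,-120,40])

```text
clock: 4.53
eef_pos: [0.4331, 0.0299, 0.1702]
tool_rot: [0.279, 3.126, -0.002]
contact_force: [1.1, 0.1, -4.8]
width: 0.0556
```

Run:
```python
from h import *
go([.55,-.22,.23],yawR(-60))
```

```text
rot [2.000e-02 2.000e-01 4.981e+01] shift [-159.5 -225.4  -59. ] | 282.3 49.8
t 4.53 pos [0.4331 0.0299 0.1702] q [-0.44  0.22  0.29  2.14 -0.08  0.79  1.3 ] F [ 1.1  0.1 -4.8] w 55.6
```

Request:
servo_tool(rows=[0,0,6,-15,-20,-20,40,0,0,12,-35,-50,-40,40,0,0,18,-55,-80,-60,40,0,0,24,-75,-110,-70,40,0,0,30,-95,-140,-70,40])

```text
clock: 4.95
eef_pos: [0.5025, -0.1265, 0.2427]
tool_rot: [1.084, 2.942, 0.001]
contact_force: [1.5, -0.1, -5.1]
width: 0.056
```

Run:
```python
from h import *
go([.56,-.28,.24],yawR(-74.5))
```

```text
rot [ 0.24  0.28 34.04] shift [-143.3  -79.5    3.3] | 163.9 34.0
t 4.95 pos [ 0.5025 -0.1265  0.2427] q [-0.24  0.27  0.48  1.87 -0.15  1.02  1.17] F [ 1.5 -0.1 -5.1] w 56.0
```

Request:
servo_tool(rows=[0,0,7,-30,-16,0,40,0,0,14,-60,-33,0,40,0,0,21,-90,-50,0,40,0,0,28,-120,-66,0,40,0,0,34,-143,-80,0,40])

```text
clock: 5.37
eef_pos: [0.5591, -0.2826, 0.2423]
tool_rot: [1.907, 2.491, 0.001]
contact_force: [-0.4, -0.1, -4.5]
width: 0.0559
```

Request:
servo_tool(rows=[0,-7,0,0,0,0,40,0,-14,0,0,0,0,40,0,-21,0,0,0,0,40,0,-28,0,0,0,0,40,0,-35,0,0,0,0,40])

```text
clock: 5.78
eef_pos: [0.5583, -0.2825, 0.2421]
tool_rot: [1.59, 2.073, -0.493]
contact_force: [-1.6, -2.6, -6.9]
width: 0.056
```

Run:
```python
from h import *
go([.567,-.3,.20],yawR(-74.5,60))
im=r.read_camera("scene");cv2.imwrite("pics/s3.png",im[:,:,::-1])
```

```text
rot [ -0.1  -25.19  -0.48] shift [ 8.3  3.6 45.5] | 46.4 25.2
t 5.78 pos [ 0.5583 -0.2825  0.2421] q [-0.65  0.47  1.02  1.98  0.22  0.58  0.35] F [-1.6 -2.6 -6.9] w 56.0
```

View pics/s3.png

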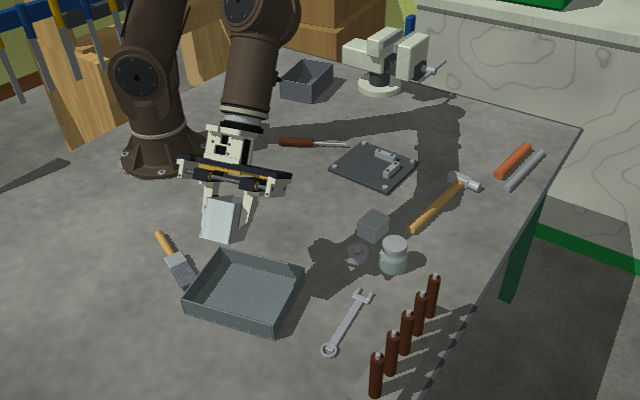

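Request:
servo_tool(rows=[0,-5,0,0,0,0,40,0,-10,0,0,0,0,40,0,-15,0,0,0,0,40,0,-20,0,0,0,0,40,0,-20,0,0,0,0,40])

```text
clock: 6.25
eef_pos: [0.5596, -0.2705, 0.2343]
tool_rot: [1.36, 1.82, -0.73]
contact_force: [0.8, 2.2, -5.9]
width: 0.0556
```

Run:
```python
from h import *
go([.567,-.318,.17],yawR(-74.5,85))
```

```text
rot [  0.32 -29.53   0.88] shift [26.  -5.2 75.8] | 80.3 29.5
t 6.25 pos [ 0.5596 -0.2705  0.2343] q [-0.93  0.82  1.29  2.15  0.38  0.3   0.01] F [ 0.8  2.2 -5.9] w 55.6
```

```bash
cat > kin.py <<'E'
from h import *
D=[([-1.21357417,.43521744,.02498546,1.57409666,-.0115982,1.13399977,-.07512996],[.27721,.55963,.24795],[-.71606,-3.05868,.00245]),
([-.97,.22,.04,1.88,-.01,1.03,.29],[.3339,.3652,.2488],[.557,3.091,-.001]),
([-.68,.1,.16,2.03,-.02,1.0,.8],[.3908,.1707,.2493],[.396,3.115,0]),
([-.42,.22,.28,2.14,-.08,.79,1.30],[.4319,.0243,.168],[-.291,-3.127,.006]),
([-.44,.22,.26,2.13,-.08,.80,1.28],[.4326,.0385,.1703],[.269,3.129,0]),
([-.35,.45,.2,2.25,-.19,.46,1.39],[.4294,.031,.0428],[-.278,-3.124,.003]),
([-.24,.27,.48,1.87,-.15,1.02,1.17],[.5025,-.1265,.2427],[1.084,2.942,.001]),
([-.65,.47,1.02,1.98,.22,.58,.35],[.5583,-.2825,.2421],[1.59,2.073,-.493]),
([-.93,.82,1.29,2.15,.38,.30,.01],[.5596,-.2705,.2343],[1.36,1.82,-.73])]
Z=[0,0,-1];Y=[0,1,0];AX=[Z,Y,Z,Y,Z,Y,Z]
def fk(P,q):
    pts=[(0,0,0),(P[0],0,P[1]),(P[2],P[3],0),(P[4],0,P[5]),(P[6],P[7],0),(P[8],0,P[9]),(P[10],P[11],0)]
    Rr=R.from_euler('z',P[15]);t=np.zeros(3)
    for a,p,qi in zip(AX,pts,q):
        p=np.array(p);Ri=R.from_rotvec(np.array(a)*qi);t=t+Rr.apply(p-Ri.apply(p));Rr=Rr*Ri
    return t+Rr.apply(P[12:15]),Rr*R.from_euler('z',P[16])
def err(P,pose,q):
    t,Rr=fk(P,q);return np.r_[(t-pose[0])*1,(Rr.inv()*pose[1]).as_rotvec()*.3]
P0=np.array([0,.3,0,0,0,.65,0,0,0,1.0,0,0,0,0,1.25,0,0.])
def fit():
    f=lambda P:np.r_[np.concatenate([err(P,(np.array(p),R.from_rotvec(w)),q) for q,p,w in D]),.01*(P-P0)]
    best=None
    for c in (0,np.pi/2,np.pi,-np.pi/2):
        p=P0.copy();p[16]=c
        g=lambda P:np.r_[np.concatenate([err(P,(np.array(pp),R.from_rotvec(w)),q) for q,pp,w in D]),.003*(P-p)]
        s=least_squares(g,p)
        if best is None or s.cost<best.cost:best=s
    return best.x
if __name__=="__main__":
    P=fit();print(P.round(3))
    for q,p,w in D:print((err(P,(np.array(p),R.from_rotvec(w)),q)*1000).round(1))
    np.save("P.npy",P)
E
python3 kin.py
```

```text
[ 0.021  0.263  0.002 -0.036  0.016  0.824  0.025 -0.047  0.016  1.251
  0.031 -0.049  0.034 -0.047  1.597 -0.01   1.563]
[-1.1 -0.8 -0.7 -0.  -0.  -0.5]
[0.7 0.9 1.6 3.5 0.8 0. ]
[ 1.3 -0.7  0.7  2.8  2.1 -2.8]
[-1.4 -1.1 -1.2  0.3  1.   1. ]
[-1.4  2.7 -0.9  0.4 -0.3  2.8]
[ 0.8 -2.1  0.4 -0.4  0.8 -1.9]
[1.5 1.  0.6 2.4 2.  0.5]
[-1.1 -1.2 -0.6  0.6  0.7  0.2]
[ 0.7  0.9  0.2 -0.9 -0.6  0.7]
```

```bash
cat > sim.py <<'E'
from kin import *
P=np.load("P.npy")
LO=np.array([-2.62,-.44,-1.27,.08,-1.32,.12,-2.74]);HI=np.array([2.62,2.09,1.32,2.57,4.46,2,2.74])
def jac(q):
    t0,R0=fk(P,q);J=np.zeros((6,7))
    for i in range(7):
        d=q.copy();d[i]+=1e-5;t,Rr=fk(P,d);J[:3,i]=(t-t0)/1e-5;J[3:,i]=(Rr*R0.inv()).as_rotvec()/1e-5
    return J
def track(q,pos,Rt,n=20,lam=.02):
    t0,R0=fk(P,q);w=(R0.inv()*Rt).as_rotvec();p0=t0.copy()
    for k in range(1,n+8):
        s=min(1,k/n);pt=p0+s*(pos-p0);Rk=R0*R.from_rotvec(w*s)
        for _ in range(2):
            t,Rr=fk(P,q);e=np.r_[pt-t,(Rk*Rr.inv()).as_rotvec()]
            J=jac(q);dq=J.T@np.linalg.solve(J@J.T+lam**2*np.eye(6),e);q=np.clip(q+dq,LO,HI)
    t,Rr=fk(P,q);return q,np.linalg.norm(pos-t)*1000,np.degrees((Rr.inv()*Rt).magnitude())
E
python3 - <<'E'
from sim import *
q=np.array([-.24,.27,.48,1.87,-.15,1.02,1.17])
q1,a,b=track(q,np.array([.5591,-.2826,.2423]),yawR(-74.5));print(q1.round(2),a,b)
q2,a,b=track(q1,np.array([.5583,-.2825,.2421]),yawR(-74.5,35));print(q2.round(2),a,b,"obs -.65 .47 1.02 1.98 .22 .58 .35")
# global IK
rng=np.random.default_rng(0)
for yaw in (-74.5,-100,-120,-150,-180,-45,15):
  for tilt in (80,):
    sol=[]
    for k in range(60):
        x=rng.uniform(LO+.08,HI-.08)
        s=least_squares(lambda q:err(P,(np.array([.56,-.29,.17]),yawR(yaw,tilt)),q),x,bounds=(LO+.05,HI-.05))
        if s.cost<1e-7: sol.append(s.x)
    print(yaw,len(sol));[print("   ",x.round(2)) for x in sol[:5]]
E
```

```text
[-0.04  0.49  0.63  1.61 -0.31  1.14  0.94] 7.200419022730857e-13 3.8693117683941734e-14
[-0.66  0.48  1.03  1.98  0.21  0.58  0.36] 6.187688364358555e-13 2.2489917831974722e-14 obs -.65 .47 1.02 1.98 .22 .58 .35
-74.5 47
    [ 0.3   0.97 -0.65  2.15  1.79  1.89 -1.35]
    [-0.57  0.93  0.54  2.23  1.6   0.97 -1.54]
    [-0.6   0.95  0.59  2.23  1.59  0.93 -1.54]
    [-0.14  0.84 -0.05  2.19  1.66  1.42 -1.46]
    [-0.24  0.84  0.08  2.2   1.64  1.33 -1.48]
-100 49
    [-0.25  0.92  0.16  1.83  1.16  1.43 -1.15]
    [ 0.22  1.01 -0.56  1.78  1.44  1.93 -1.26]
    [-0.34  0.93  0.29  1.84  1.1   1.34 -1.12]
    [-0.25  0.92  0.15  1.83  1.16  1.43 -1.15]
    [ 0.1   0.95 -0.37  1.79  1.36  1.79 -1.24]
-120 45
    [-0.66  1.42  1.22  1.58  0.11  1.19 -0.32]
    [ 0.    1.01 -0.11  1.51  1.05  1.81 -1.1 ]
    [-0.63  1.34  1.1   1.57  0.23  1.21 -0.43]
    [-0.56  1.23  0.91  1.56  0.42  1.28 -0.6 ]
    [-0.06  1.01 -0.    1.51  0.99  1.75 -1.06]
-150 39
    [-0.12  1.21  0.48  1.1   0.47  1.95 -0.79]
    [-0.12  1.21  0.49  1.1   0.47  1.95 -0.79]
    [-0.12  1.21  0.48  1.1   0.47  1.95 -0.79]
    [-0.12  1.21  0.48  1.1   0.47  1.95 -0.79]
    [-0.12  1.21  0.49  1.1   0.47  1.95 -0.79]
-180 0
-45 44
    [ 0.22  0.9  -0.28  2.52  2.38  1.73 -1.59]
    [ 0.21  0.89 -0.27  2.52  2.38  1.72 -1.6 ]
    [ 0.21  0.89 -0.27  2.52  2.38  1.72 -1.6 ]
    [ 0.28  0.91 -0.36  2.51  2.39  1.77 -1.54]
    [ 0.5   1.   -0.67  2.49  2.43  1.93 -1.31]
15 34
    [ 0.92  0.83 -0.04  2.27  4.31  1.35 -1.61]
    [ 0.91  0.83 -0.02  2.27  4.31  1.37 -1.61]
    [ 1.57  1.1  -0.94  2.23  4.3   0.62 -1.32]
    [ 1.71  1.33 -1.22  2.23  4.03  0.31 -0.94]
    [ 0.85  0.84  0.05  2.27  4.31  1.42 -1.63]
```

Run:
```python
from sim import *
q0=r.observe()['q']
pp=np.array([.56,-.28,.22])
for t1 in (0,20,40,50):
  for yaw in (-90,-105,-120,-135,-150):
    qa,a,b=track(q0,pp,yawR(yaw,t1),30)
    qb,c,d=track(qa,pp,yawR(yaw,80),30)
    qc,e,f=track(qb,pp-[0,0,.06],yawR(yaw,80),10)
    print(t1,yaw,qa.round(2),round(a,1),round(b,1),qc.round(2),round(c,1),round(d,1),round(e,1),round(f,1))
```

```text
0 -90 [-0.03  0.51  0.62  1.64 -0.33  1.1   0.68] 0.0 0.0 [-0.92  1.44  1.25  2.03  0.26  0.48 -0.42] 0.1 0.0 0.0 0.0
0 -105 [-0.08  0.53  0.7   1.64 -0.37  1.11  0.46] 0.0 0.0 [-0.79  1.38  1.17  1.8   0.25  0.87 -0.42] 0.0 0.0 0.0 0.0
0 -120 [-0.12  0.55  0.77  1.65 -0.41  1.12  0.24] 0.0 0.0 [-0.65  1.37  1.12  1.57  0.19  1.21 -0.42] 0.0 0.0 0.0 0.0
0 -135 [-0.16  0.57  0.85  1.65 -0.46  1.13  0.03] 0.0 0.0 [-0.49  1.39  1.09  1.35  0.14  1.53 -0.42] 0.0 0.0 0.0 0.0
0 -150 [-0.2   0.59  0.93  1.66 -0.51  1.15 -0.18] 0.0 0.0 [-0.33  1.42  1.07  1.13  0.08  1.82 -0.45] 0.0 0.0 0.0 0.0
20 -90 [-0.36  0.5   0.81  1.78 -0.04  0.87  0.39] 0.0 0.0 [-0.92  1.45  1.25  2.03  0.26  0.48 -0.41] 1.2 0.1 0.0 0.0
20 -105 [-0.38  0.58  0.89  1.71 -0.11  0.98  0.2 ] 0.0 0.0 [-0.79  1.39  1.18  1.8   0.22  0.87 -0.4 ] 0.0 0.0 0.0 0.0
20 -120 [-0.37  0.66  0.95  1.64 -0.19  1.11  0.03] 0.0 0.0 [-0.65  1.38  1.14  1.57  0.17  1.21 -0.39] 0.0 0.0 0.0 0.0
20 -135 [-0.35  0.73  1.    1.57 -0.27  1.23 -0.14] 0.0 0.0 [-0.5   1.4   1.12  1.35  0.11  1.52 -0.4 ] 0.0 0.0 0.0 0.0
20 -150 [-0.31  0.8   1.05 
[... 590 characters left out ...]
01  1.13  1.35 -0.24  1.55 -0.35] 0.0 0.0 [-0.35  1.45  1.14  1.14  0.02  1.82 -0.4 ] 0.0 0.0 0.0 0.0
50 -90 [-0.78  0.81  1.16  1.96  0.22  0.62 -0.01] 0.0 0.0 [-0.92  1.45  1.26  2.03  0.25  0.48 -0.41] 2.9 0.3 0.0 0.0
50 -105 [-0.7   0.89  1.15  1.79  0.11  0.89 -0.08] 0.0 0.0 [-0.8   1.41  1.21  1.8   0.19  0.86 -0.37] 0.0 0.0 0.0 0.0
50 -120 [-0.6   0.98  1.14  1.61  0.01  1.15 -0.16] 0.0 0.0 [-0.66  1.41  1.18  1.57  0.13  1.2  -0.36] 0.0 0.0 0.0 0.0
50 -135 [-0.48  1.05  1.15  1.44 -0.09  1.4  -0.25] 0.0 0.0 [-0.51  1.43  1.16  1.35  0.07  1.52 -0.36] 0.0 0.0 0.0 0.0
50 -150 [-0.37  1.12  1.16  1.28 -0.18  1.64 -0.36] 0.0 0.0 [-0.35  1.46  1.16  1.14  0.01  1.82 -0.39] 0.0 0.0 0.0 0.0
```

Run:
```python
from sim import *
q0=r.observe()['q']
go([.526,-.313,.20],yawR(-120,45))
qa,a,b=track(q0,np.array([.526,-.313,.20]),yawR(-120,45),30)
qb,c,d=track(qa,np.array([.526,-.313,.15]),yawR(-120,85),30);print(qa,qb,a,b,c,d)
s=r.observe();w=(R.from_rotvec(s['tool_rot']).inv()*yawR(-120,45))
print(w.as_rotvec(degrees=True))
```

```text
rot [35.05 10.18 30.04] shift [ 10.8 -43.6  45.7] | 64.1 47.3
t 6.25 pos [ 0.5596 -0.2705  0.2343] q [-0.93  0.82  1.29  2.15  0.38  0.3   0.01] F [ 0.8  2.2 -5.9] w 55.6
[-0.54293135  0.90417154  1.11011895  1.71280933 -0.00258031  1.02914922
 -0.12178039] [-0.6552617   1.48137034  1.18709779  1.65655436  0.15789719  1.114772
 -0.39879254] 2.077037090527612e-13 3.0173391048408103e-14 8.586302945455826e-13 2.1862698869629087e-14
[35.0457816  10.18023903 30.03996964]
```

Request:
servo_tool(rows=[5,1.5,4.3,2,-6,6,40,10,3,8.6,3,-12,13,40,15,4.4,12.9,4,-18,20,40,20,5.8,17.2,6,-25,26,40,25,7.3,21.4,8,-31,32,40])

```text
clock: 6.67
eef_pos: [0.5356, -0.2992, 0.2096]
tool_rot: [2.015, 1.482, -0.878]
contact_force: [-0.1, -0.8, -4.3]
width: 0.0558
```

Request:
servo_tool(rows=[0,0,0,0,0,0,40])

```text
clock: 6.75
eef_pos: [0.5356, -0.301, 0.2101]
tool_rot: [2.027, 1.478, -0.875]
contact_force: [0.3, 0.3, -4.1]
width: 0.0558
```

Run:
```python
from sim import *
go([.526,-.313,.18],yawR(-120,45))
```

```text
rot [9.36 2.05 8.22] shift [12.2 -5.8 31. ] | 33.8 12.6
t 6.75 pos [ 0.5356 -0.301   0.2101] q [-0.66  0.85  1.13  1.82  0.09  0.88 -0.08] F [ 0.3  0.3 -4.1] w 55.8
```

Request:
servo_tool(rows=[4.7,1,4.1,6,-3,15,40,9.4,2,8.2,12,-6,31,40,9.4,2,8.2,12,-6,31,40,9.4,2,8.2,12,-6,31,40])

```text
clock: 7.08
eef_pos: [0.5254, -0.3142, 0.1805]
tool_rot: [2.247, 1.3, -0.93]
contact_force: [0.9, 0.9, -4.7]
width: 0.056
```

Run:
```python
from sim import *
go([.526,-.313,.15],yawR(-120,60))
im=r.read_camera("scene");cv2.imwrite("pics/s4.png",im[:,:,::-1])
im=r.read_camera("top");cv2.imwrite("pics/t4.png",im[:,:,::-1])
```

```text
rot [  0.   -15.06   0.09] shift [22.5 -0.1 20.7] | 30.6 15.1
t 7.08 pos [ 0.5254 -0.3142  0.1805] q [-0.54  0.92  1.09  1.71 -0.01  1.02 -0.14] F [ 0.9  0.9 -4.7] w 56.0
```

View pics/s4.png

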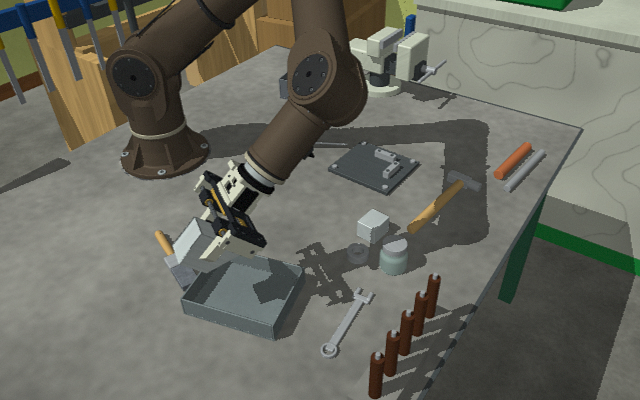

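View pics/t4.png

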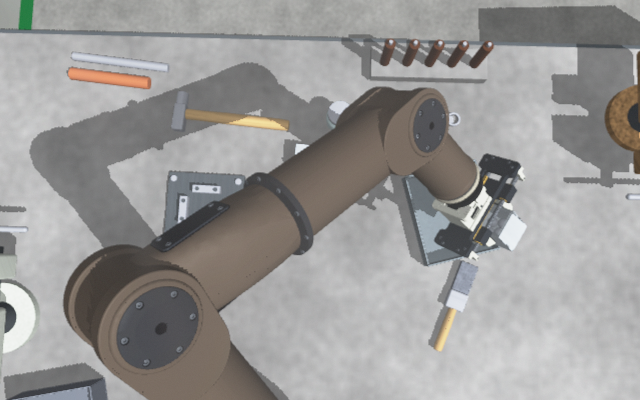

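Request:
servo_tool(rows=[0,-3,0,4,0,4,40,0,-6,0,9,0,8,40,0,-9,0,14,0,12,40,0,-11,0,18,0,16,40,0,-12,0,22,0,20,40])

```text
clock: 7.6
eef_pos: [0.5281, -0.3093, 0.1504]
tool_rot: [2.077, 1.214, -1.129]
contact_force: [-0.9, 0.3, -5.2]
width: 0.0558
```

Run:
```python
from sim import *
go([.526,-.313,.15],yawR(-120,75))
```

```text
rot [  0.45 -18.01   0.32] shift [-2.   0.   3.8] | 4.2 18.0
t 7.6 pos [ 0.5281 -0.3093  0.1504] q [-0.6   1.11  1.11  1.71  0.03  1.02 -0.24] F [-0.9  0.3 -5.2] w 55.8
```

Request:
servo_tool(rows=[0,-4,0,0,0,1,40,0,-8,0,0,0,2,40,0,-12,0,0,0,3,40,0,-16,0,0,0,3,40,0,-20,0,0,0,3,40])

```text
clock: 8.02
eef_pos: [0.5282, -0.3104, 0.1493]
tool_rot: [1.778, 1.044, -1.417]
contact_force: [-1.4, -0.5, -5.4]
width: 0.0555
```

Request:
servo_tool(rows=[0,-3,0,0,0,0,40,0,-6,0,0,0,0,40,0,-8,0,0,0,0,40,0,-8,0,0,0,0,40,0,-8,0,0,0,0,40])

```text
clock: 8.43
eef_pos: [0.5289, -0.3098, 0.1495]
tool_rot: [1.652, 0.974, -1.515]
contact_force: [-0.2, 0.2, -3.7]
width: 0.0562
```

Request:
servo_tool(rows=[0,0,0,0,0,0,40,0,0,0,0,0,0,40,0,0,0,0,0,0,40,0,0,0,0,0,0,40,0,0,0,0,0,0,40])

```text
clock: 8.85
eef_pos: [0.529, -0.3099, 0.1498]
tool_rot: [1.653, 0.974, -1.514]
contact_force: [-0.6, -1.2, -2.3]
width: 0.056
```

Run:
```python
from sim import *
go([.526,-.313,.15],yawR(-120,85))
for c in ("scene","wrist"):
    im=r.read_camera(c);cv2.imwrite(f"pics/{c}5.png",im[:,:,::-1])
    print([(d['bbox'],round(d['p'],2)) for d in r.look_for("ball0_center",c)])
```

```text
rot [ 0.89 -0.08  0.18] shift [-0.6 -1.1  4.1] | 4.3 0.9
t 8.85 pos [ 0.529  -0.3099  0.1498] q [-0.67  1.47  1.18  1.63  0.17  1.15 -0.39] F [-0.6 -1.2 -2.3] w 56.0
[([276.3, 271.9, 7.8, 6.6], 0.37)]
[]
```

View pics/scene5.png

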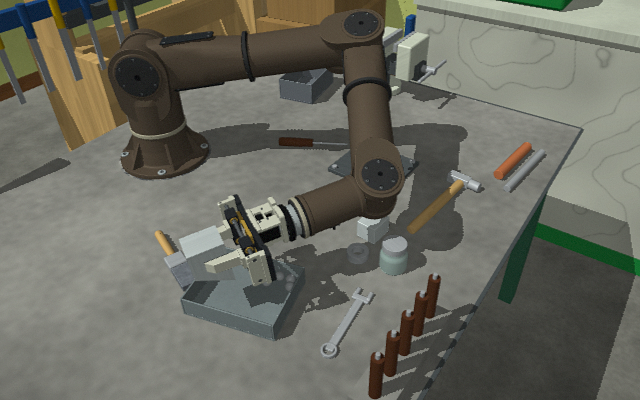

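View pics/wrist5.png

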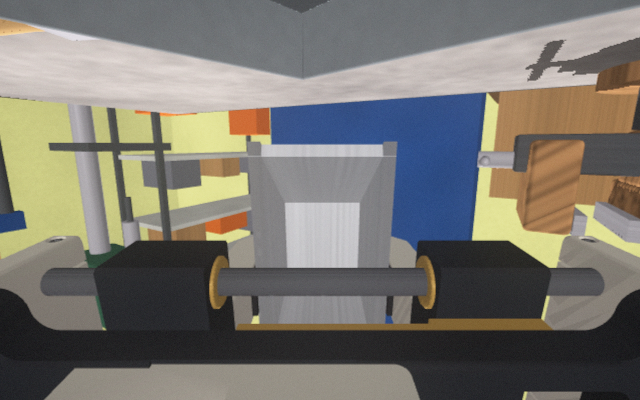

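Run:
```python
from sim import *
q0=r.observe()['q']
qa,a,b=track(q0,np.array([.53,-.28,.23]),yawR(-120,45),30);print(qa.round(2),a,b)
qb,a,b=track(qa,np.array([.50,-.15,.25]),yawR(-75,0),30);print(qb.round(2),a,b)
qc,a,b=track(qb,np.array([.53,.25,.2]),yawR(-1.5,0),30);print(qc.round(2),a,b)
qc,a,b=track(qc,np.array([.53,.25,.06]),yawR(-1.5,0),30);print(qc.round(2),a,b)
go([.53,-.28,.23],yawR(-120,45))
```

```text
[-0.61  0.88  1.14  1.69  0.01  1.11 -0.13] 3.521787733787174e-13 1.1686104102908852e-14
[-0.39  0.31  0.76  1.86 -0.25  1.07  0.73] 6.137686022615879e-13 1.457513257975273e-14
[-0.77  0.42  0.33  1.75 -0.16  0.99  1.16] 3.4219371797089427e-13 7.287566289876363e-15
[-0.72  0.6   0.26  1.87 -0.23  0.7   1.22] 4.775249788392736e-13 1.4706035430805478e-14
rot [ 0.79 39.96  0.51] shift [-77.8 -13.7 -33.6] | 85.8 40.0
t 9.05 pos [ 0.5289 -0.3099  0.1495] q [-0.67  1.47  1.18  1.63  0.17  1.15 -0.39] F [-0.5  0.4 -2.9] w 56.0
```

Request:
servo_tool(rows=[0,0,0,-20,0,0,40,0,7,0,-40,-3,-5,40,0,14,0,-60,-6,-15,40,0,21,0,-78,-10,-25,40,0,28,0,-78,-14,-34,40])

```text
clock: 9.47
eef_pos: [0.5305, -0.2802, 0.2344]
tool_rot: [2.075, 1.219, -1.118]
contact_force: [0.3, -0.8, -3.1]
width: 0.0556
```

Request:
servo_tool(rows=[0,0,0,0,0,0,40])

```text
clock: 9.55
eef_pos: [0.5298, -0.2819, 0.2395]
tool_rot: [2.085, 1.214, -1.105]
contact_force: [-1.1, -1.3, -2.6]
width: 0.0559
```

Run:
```python
from sim import *
go([.50,-.15,.25],yawR(-75,0))
```

```text
rot [-21.2   53.44 -40.89] shift [ 46.6 -90.4 -89.7] | 135.6 70.6
t 9.55 pos [ 0.5298 -0.2819  0.2395] q [-0.67  1.    1.2   1.67  0.08  1.15 -0.19] F [-1.1 -1.3 -2.6] w 55.9
```

Request:
servo_tool(rows=[-2.1,5.3,-4.1,5,-9,-9,40,-4.2,10.6,-8.2,9,-18,-18,40,-6.3,15.9,-12.3,14,-27,-27,40,-8.4,21.2,-16.4,19,-36,-36,40,-10.5,26.5,-20.5,23,-45,-45,40])

```text
clock: 9.97
eef_pos: [0.5141, -0.2148, 0.2438]
tool_rot: [2.089, 1.896, -0.626]
contact_force: [0.7, -0.1, -3.4]
width: 0.0558
```

Run:
```python
from sim import *
go([.50,-.10,.25],yawR(-75,0))
```

```text
rot [-10.94  26.82 -20.1 ] shift [ 97.3 -28.4 -56.1] | 115.8 35.3
t 9.97 pos [ 0.5141 -0.2148  0.2438] q [-0.69  0.56  1.05  1.83  0.03  1.02  0.17] F [ 0.7 -0.1 -3.4] w 55.8
```

Request:
servo_tool(rows=[-2.1,5.3,-4,19,-6,-11,40,-4.3,10.7,-8,39,-11,-22,40,-6.5,16,-12,58,-17,-34,40,-8.7,21.3,-16,78,-23,-45,40,-10.9,26.8,-20.1,97,-28,-56,40])

```text
clock: 10.38
eef_pos: [0.4987, -0.0993, 0.2489]
tool_rot: [-1.906, -2.493, 0.002]
contact_force: [0.8, -0.3, -4.4]
width: 0.0556
```

Request:
servo_tool(rows=[0,0,0,0,0,0,40])

```text
clock: 10.47
eef_pos: [0.4969, -0.0991, 0.2482]
tool_rot: [-1.901, -2.491, -0.001]
contact_force: [0.1, -0.9, -3.7]
width: 0.0559
```

Run:
```python
from sim import *
go([.51,.23,.2],yawR(-1.5,0))
im=r.read_camera("top");cv2.imwrite("pics/t6.png",im[:,:,::-1])
im=r.read_camera("scene");cv2.imwrite("pics/s6.png",im[:,:,::-1])
im=r.read_camera("wrist");cv2.imwrite("pics/w6.png",im[:,:,::-1])
```

```text
rot [ 2.000e-02 -5.100e-01 -7.321e+01] shift [313.7  99.7  50. ] | 332.9 73.2
t 10.47 pos [ 0.4969 -0.0991  0.2482] q [-0.52  0.29  0.79  1.9  -0.24  1.06  0.64] F [ 0.1 -0.9 -3.7] w 55.9
```

View pics/t6.png

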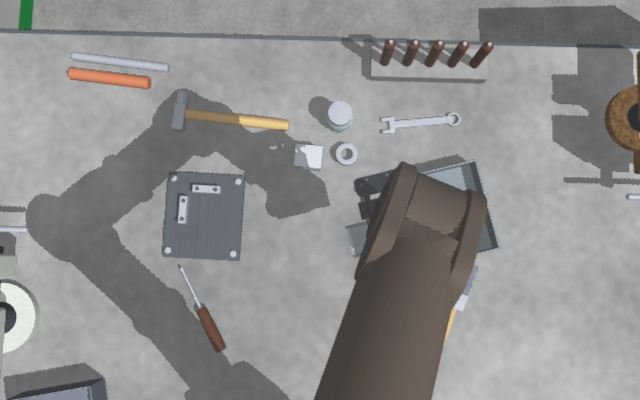

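View pics/s6.png

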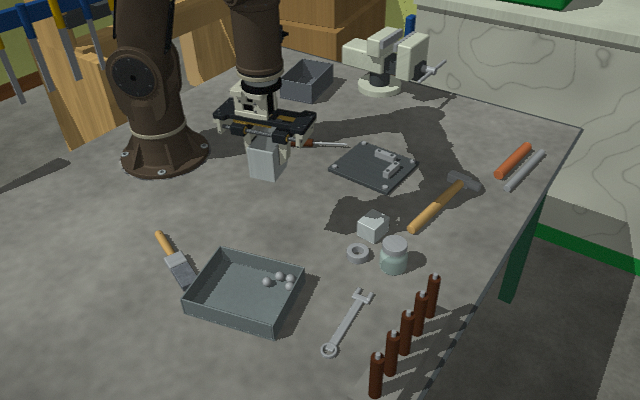

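View pics/w6.png

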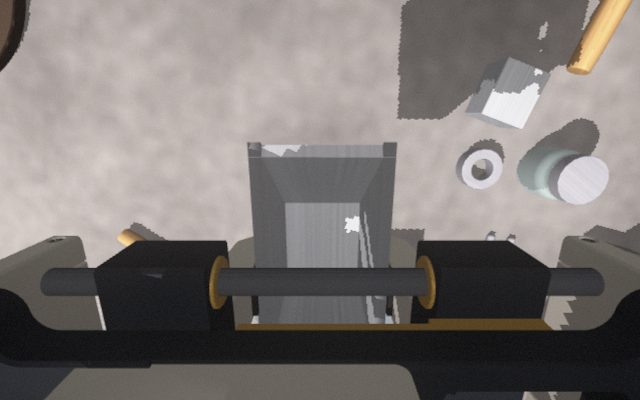

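Request:
servo_tool(rows=[0,0,-6.8,20,6,0,40,0,0,-13.6,45,15,0,40,0,0,-20.4,75,24,0,40,0,0,-27.2,105,34,0,40,0,0,-34,135,44,0,40])

```text
clock: 11.03
eef_pos: [0.5053, 0.0421, 0.2455]
tool_rot: [-1.091, -2.939, 0.018]
contact_force: [-0.0, 0.0, -2.9]
width: 0.0559
```

Run:
```python
from sim import *
go([.522,.257,.16],yawR(-1.5,0))
```

```text
rot [ -0.67  -0.36 -39.22] shift [127.3 174.9  83.5] | 231.9 39.2
t 11.03 pos [0.5053 0.0421 0.2455] q [-0.68  0.27  0.62  1.89 -0.17  1.05  0.87] F [-0.   0.  -2.9] w 55.9
```

Request:
servo_tool(rows=[0,0,-7,25,35,10,40,0,0,-14,50,70,20,40,0,0,-21,75,105,35,40,0,0,-28,100,140,50,40,-0.6,0,-34,120,165,65,40])

```text
clock: 11.45
eef_pos: [0.5214, 0.2404, 0.1796]
tool_rot: [-0.174, -3.131, 0.006]
contact_force: [0.6, -0.1, -3.2]
width: 0.0555
```

Request:
servo_tool(rows=[0,0,0,0,0,0,40])

```text
clock: 11.53
eef_pos: [0.519, 0.2487, 0.1746]
tool_rot: [-0.15, -3.129, 0.009]
contact_force: [-0.6, 0.9, -3.5]
width: 0.0557
```

Run:
```python
from sim import *
go([.522,.257,.16],yawR(-1.5,0))
```

```text
rot [-0.35 -0.53 -3.99] shift [-2.3  8.7 14.5] | 17.0 4.0
t 11.53 pos [0.519  0.2487 0.1746] q [-0.81  0.45  0.38  1.8  -0.2   0.94  1.13] F [-0.6  0.9 -3.5] w 55.7
```

Request:
servo_tool(rows=[-0.3,-0.5,-4,-2,8,14,40,-0.3,-0.5,-4,-2,8,14,40,-0.3,-0.5,-4,-2,8,14,40])

```text
clock: 11.78
eef_pos: [0.5207, 0.256, 0.1583]
tool_rot: [-0.042, -3.138, 0.009]
contact_force: [-0.1, -1.1, -2.7]
width: 0.0555
```

Run:
```python
from sim import *
go([.522,.257,.085],yawR(-1.5,0))
for c in ("top","scene","wrist"):
    im=r.read_camera(c);cv2.imwrite(f"pics/{c}7.png",im[:,:,::-1])
im=cv2.imread("pics/top7.png");cv2.imwrite("pics/top7c.png",cv2.resize(im[150:280,140:300],None,fx=4,fy=4,interpolation=cv2.INTER_CUBIC))
im=cv2.imread("pics/scene7.png");cv2.imwrite("pics/scene7c.png",cv2.resize(im[80:220,290:460],None,fx=4,fy=4,interpolation=cv2.INTER_CUBIC))
```

```text
rot [-0.33 -0.2  -0.05] shift [-1.6  1.4 73.3] | 73.3 0.4
t 11.78 pos [0.5207 0.256  0.1583] q [-0.81  0.47  0.36  1.81 -0.2   0.91  1.18] F [-0.1 -1.1 -2.7] w 55.5
```

View pics/scene7c.png

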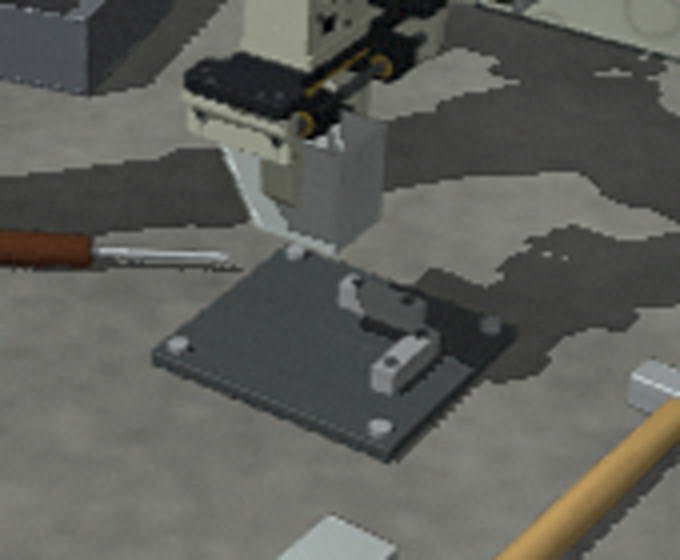

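View pics/top7c.png

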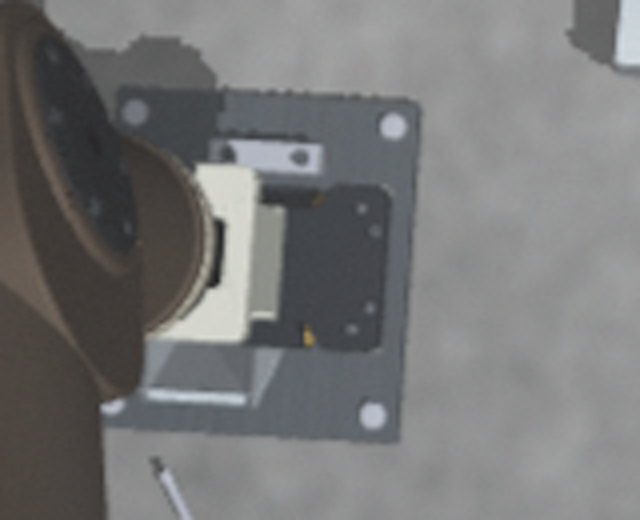

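View pics/wrist7.png

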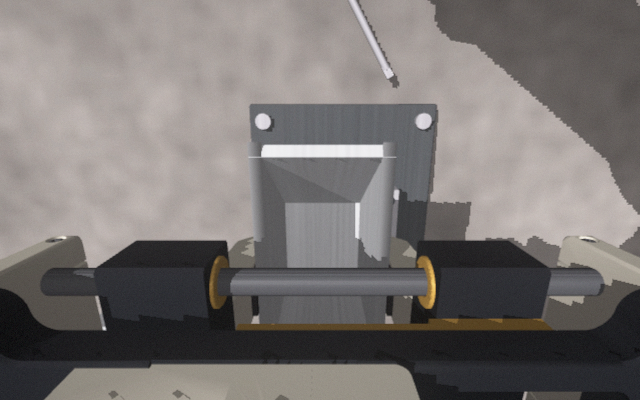

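Run:
```python
from sim import *
im=cv2.imread("pics/wrist7.png");cv2.imwrite("pics/w7c.png",cv2.resize(im[95:215,240:450],None,fx=3.8,fy=3.8,interpolation=cv2.INTER_CUBIC))
W=wunproj([(249.5,104),(437.5,104)],.012);print(W)
a=np.radians(-1.536);M=np.array([[np.cos(a),-np.sin(a)],[np.sin(a),np.cos(a)]])
print((W[:,:2]-[.5343,.2699])@M*1000, np.degrees(np.arctan2(W[1,1]-W[0,1],W[1,0]-W[0,0]))-90)
```

```text
[[0.43709166 0.18870923 0.012     ]
 [0.44240262 0.35813508 0.012     ]]
[[-94.99709282 -83.76727076]
 [-94.22950102  85.74006664]] -1.7954546665654192
```

View pics/w7c.png

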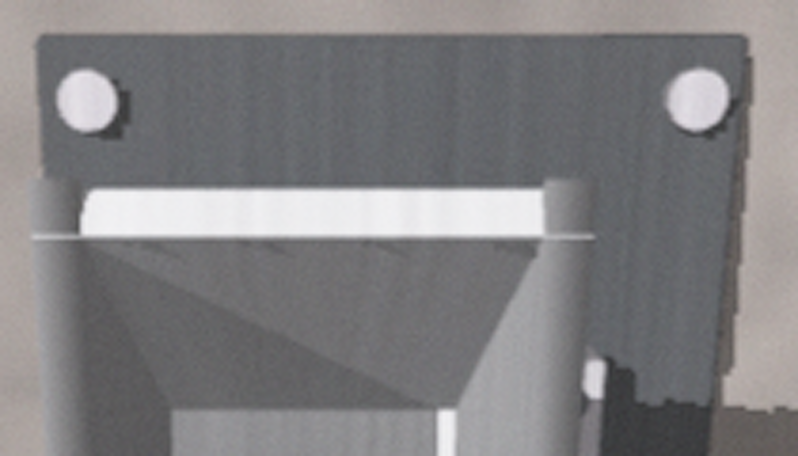

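Request:
servo_tool(rows=[-0.3,-0.2,0,-1,1,25,40,-0.3,-0.2,0,-1,1,50,40,-0.3,-0.2,0,-1,1,73,40,-0.3,-0.2,0,-1,1,80,40,-0.3,-0.2,0,-1,1,85,40])

```text
clock: 12.35
eef_pos: [0.5233, 0.2546, 0.0755]
tool_rot: [0.05, 3.138, 0.002]
contact_force: [-0.5, 0.5, -2.7]
width: 0.0554
```

Request:
servo_tool(rows=[0,0,0,0,0,0,40,0,0,0,0,0,0,40])

```text
clock: 12.52
eef_pos: [0.5243, 0.2543, 0.0767]
tool_rot: [0.052, 3.137, 0.003]
contact_force: [-0.1, -0.5, -3.1]
width: 0.056
```

Run:
```python
from sim import *
go([.522,.257,.0605],yawR(-1.6,0))
```

```text
rot [ 0.11  0.25 -0.29] shift [ 2.4  2.6 16.2] | 16.6 0.4
t 12.52 pos [0.5243 0.2543 0.0767] q [-0.76  0.57  0.32  1.88 -0.26  0.73  1.23] F [-0.1 -0.5 -3.1] w 56.0
```

Request:
servo_tool(rows=[0,0.2,-0.3,2,2,5,40,0,0.2,-0.3,2,2,10,40,0,0.2,-0.3,2,2,14,40,0,0.2,-0.3,2,2,15,40,0,0.2,-0.3,2,2,15,40])

```text
clock: 12.93
eef_pos: [0.5221, 0.2563, 0.0613]
tool_rot: [0.044, 3.141, 0.003]
contact_force: [0.1, 0.4, -3.5]
width: 0.0557
```

Run:
```python
from sim import *
go([.522,.257,.0605],yawR(-1.6,0))
```

```text
rot [0.09 0.01 0.01] shift [0.1 0.7 0.8] | 1.1 0.1
t 12.93 pos [0.5221 0.2563 0.0613] q [-0.76  0.59  0.3   1.89 -0.26  0.7   1.24] F [ 0.1  0.4 -3.5] w 55.7
```

Request:
servo_tool(rows=[0,0,0,0,0,1,40,0,0,0,0,0,1.5,40,0,0,0,0,0,1.5,40])

```text
clock: 13.18
eef_pos: [0.5223, 0.2563, 0.0605]
tool_rot: [0.044, 3.141, 0.003]
contact_force: [-2.5, -1.2, 4.1]
width: 0.0554
```

Run:
```python
from sim import *
go([.522,.257,.0605],yawR(-1.6,0))
```

```text
rot [0.12 0.03 0.  ] shift [0.3 0.7 0. ] | 0.8 0.1
t 13.18 pos [0.5223 0.2563 0.0605] q [-0.76  0.59  0.3   1.89 -0.27  0.7   1.24] F [-2.5 -1.2  4.1] w 55.4
```

Request:
servo_tool(rows=[0,0,0,-5,0,0.2,40,0,0,0,-10,0,0.2,40,0,0,0,-15,0,0.2,40,0,0,0,-19,0,0.2,40,0,0,0,-20,0,0.2,40])

```text
clock: 13.6
eef_pos: [0.5431, 0.2558, 0.0605]
tool_rot: [0.044, 3.14, 0.004]
contact_force: [-4.9, 0.5, 8.0]
width: 0.0554
```

Run:
```python
from sim import *
go([.5474,.2767,.0605],yawR(-1.6,0))
```

```text
rot [ 0.13  0.05 -0.02] shift [-3.7 21.   0.1] | 21.3 0.1
t 13.6 pos [0.5431 0.2558 0.0605] q [-0.74  0.62  0.3   1.84 -0.27  0.72  1.26] F [-4.9  0.5  8. ] w 55.4
```

Request:
servo_tool(rows=[0,0,0,0,4,0,40,0,0,0,0,8,0,40,0,0,0,0,12,0,40,0,0,0,0,15,0,40,0,0,0,0,16,0,40])

```text
clock: 14.02
eef_pos: [0.5436, 0.2727, 0.0605]
tool_rot: [0.043, 3.14, 0.004]
contact_force: [0.7, -2.2, 0.6]
width: 0.0555
```

Run:
```python
from sim import *
go([.5474,.2767,.0605],yawR(-1.6,0))
```

```text
rot [0.14 0.07 0.03] shift [-3.7  4.1  0. ] | 5.5 0.2
t 14.02 pos [0.5436 0.2727 0.0605] q [-0.76  0.63  0.3   1.82 -0.27  0.73  1.23] F [ 0.7 -2.2  0.6] w 55.5
```

Now x in to the back stop with small steps.

Request:
servo_tool(rows=[0,0,0,-1.5,0,0.3,40,0,0,0,-3,0,0.3,40,0,0,0,-4,0,0.3,40,0,0,0,-5,0,0.3,40,0,0,0,-5,0,0.3,40])

```text
clock: 14.43
eef_pos: [0.5475, 0.2734, 0.0605]
tool_rot: [-0.042, -3.141, -0.005]
contact_force: [-4.7, -0.1, 7.0]
width: 0.0558
```

Run:
```python
from sim import *
go([.5474,.2767,.0605],yawR(-1.6,0))
```

```text
rot [ 0.18 -0.03  0.08] shift [0.2 3.3 0.1] | 3.3 0.2
t 14.43 pos [0.5475 0.2734 0.0605] q [-0.75  0.63  0.3   1.81 -0.27  0.74  1.24] F [-4.7 -0.1  7. ] w 55.8
```

Request:
servo_tool(rows=[0,0,0,-1.5,0,0,40,0,0,0,-2.5,0,0,40,0,0,0,-3,0,0,40])

```text
clock: 14.68
eef_pos: [0.5482, 0.2737, 0.0606]
tool_rot: [-0.041, -3.136, -0.005]
contact_force: [-12.0, -1.6, 13.6]
width: 0.0555
```

Run:
```python
from sim import *
go([.5474,.2767,.0605],yawR(-1.6,0))
print(r.observe()['wrist_torque'].round(2))
```

```text
rot [ 0.17 -0.28  0.11] shift [0.9 3.  0.1] | 3.1 0.3
t 14.68 pos [0.5482 0.2737 0.0606] q [-0.75  0.63  0.3   1.8  -0.27  0.75  1.24] F [-12.   -1.6  13.6] w 55.5
[-0.6   2.29 -0.2 ]
```

Request:
servo_tool(rows=[0,-0.2,0,-0.3,1.5,0,40,0,-0.2,0,-0.3,3,0,40,0,-0.2,0,-0.3,4,0,40,0,-0.2,0,-0.3,5,0,40,0,-0.2,0,-0.3,5,0,40])

```text
clock: 15.1
eef_pos: [0.5482, 0.2768, 0.0606]
tool_rot: [-0.043, -3.138, -0.001]
contact_force: [-5.0, -6.2, 7.0]
width: 0.0558
```

Run:
```python
from sim import *
go([.5474,.2767,.0605],yawR(-1.6,0))
print(r.observe()['wrist_torque'].round(2))
```

```text
rot [ 0.03 -0.16  0.04] shift [ 0.8 -0.1  0.1] | 0.8 0.2
t 15.1 pos [0.5482 0.2768 0.0606] q [-0.76  0.64  0.3   1.8  -0.27  0.75  1.23] F [-5.  -6.2  7. ] w 55.8
[-1.87  0.76 -0.27]
```

Request:
servo_tool(rows=[0,0,0,-1,1.5,0,40,0,0,0,-2,3,0,40,0,0,0,-3,4,0,40,0,0,0,-3,4,0,40,0,0,0,-3,4,0,40])

```text
clock: 15.52
eef_pos: [0.5485, 0.2771, 0.0607]
tool_rot: [-0.046, -3.132, 0.006]
contact_force: [-15.2, -13.6, 21.6]
width: 0.0556
```

Run:
```python
from sim import *
go([.5474,.2767,.0605],yawR(-1.6,0))
print(r.observe()['wrist_torque'].round(2))
```

```text
rot [-0.23 -0.53 -0.09] shift [ 1.1 -0.5  0.2] | 1.2 0.6
t 15.52 pos [0.5485 0.2771 0.0607] q [-0.76  0.64  0.31  1.79 -0.27  0.76  1.23] F [-15.2 -13.6  21.6] w 55.6
[-2.83  2.93 -0.29]
```

Request:
servo_tool(rows=[-0.4,-0.8,0,-2,2,-0.5,40,-0.5,-1.2,0,-3,4,-1,40,-0.5,-1.2,0,-3.5,4.5,-1,40,-0.5,-1.2,0,-3.5,4.5,-1,40,-0.5,-1.2,0,-3.5,4.5,-1,40])

```text
clock: 15.93
eef_pos: [0.5482, 0.2781, 0.0604]
tool_rot: [0.048, 3.138, -0.001]
contact_force: [-13.7, -10.0, 10.0]
width: 0.0556
```

Run:
```python
from sim import *
go([.5474,.2767,.0605],yawR(-1.6,0))
print(r.observe()['wrist_torque'].round(2))
```

```text
rot [-0.05  0.19 -0.16] shift [ 0.7 -1.4 -0.1] | 1.6 0.3
t 15.93 pos [0.5482 0.2781 0.0604] q [-0.77  0.64  0.31  1.8  -0.27  0.74  1.22] F [-13.7 -10.   10. ] w 55.6
[-2.71  2.97 -0.06]
```

Run:
```python
from sim import *
for c in ("scene","wrist","top"):
    im=r.read_camera(c);cv2.imwrite(f"pics/{c}8.png",im[:,:,::-1])
im=cv2.imread("pics/scene8.png");cv2.imwrite("pics/scene8c.png",cv2.resize(im[100:200,310:430],None,fx=6,fy=6,interpolation=cv2.INTER_CUBIC))
im=cv2.imread("pics/wrist8.png");cv2.imwrite("pics/wrist8c.png",cv2.resize(im[80:330,200:460],None,fx=2.3,fy=2.3,interpolation=cv2.INTER_CUBIC))
```

```text
(no output)
```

View pics/scene8c.png

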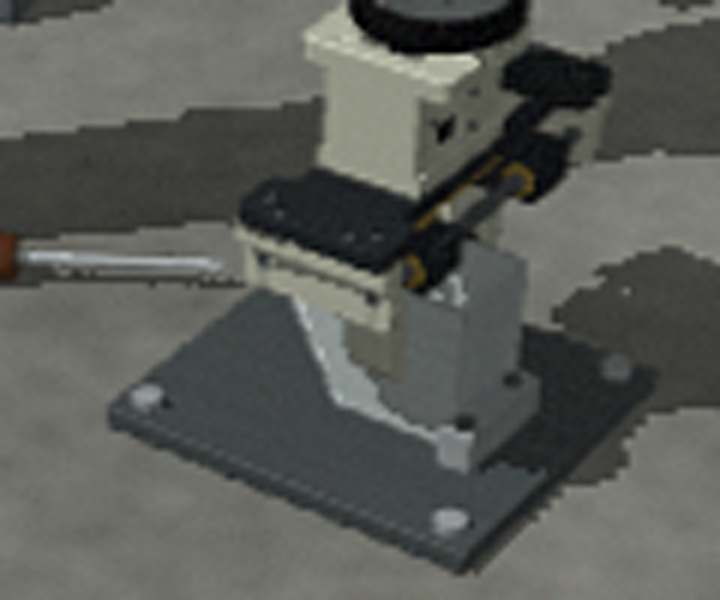

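View pics/wrist8c.png

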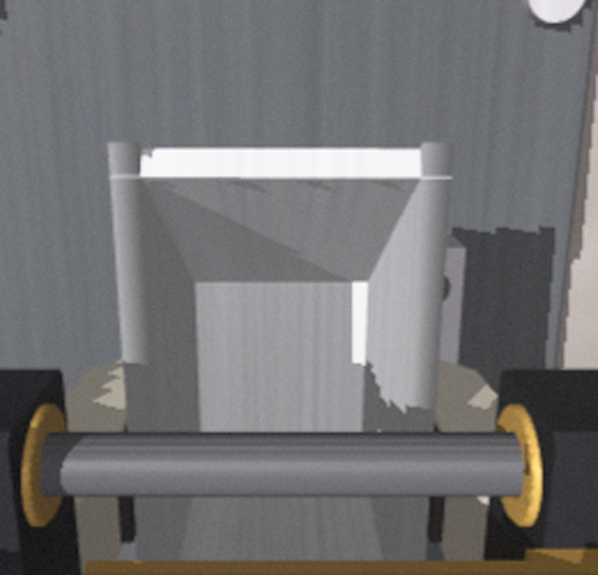

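View pics/scene8.png

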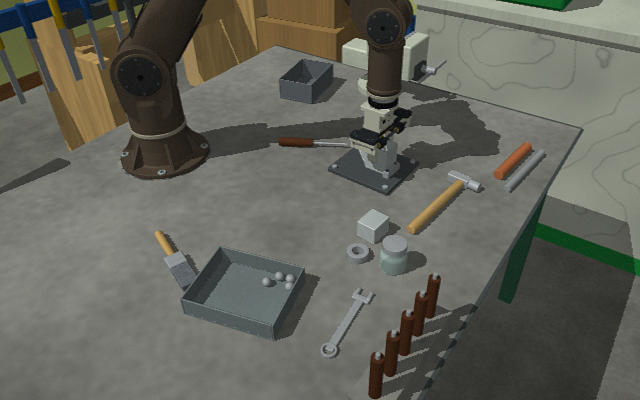

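Request:
servo_tool(rows=[-0.5,-0.8,-0.1,-4,4,-0.7,40,-0.6,-1.2,-0.1,-5,6,-1,40,-0.6,-1.2,-0.1,-6,7,-1,40,-0.6,-1.2,-0.1,-6,7,-1,40,-0.6,-1.2,-0.1,-6,7,-1,40], newtons=60)

```text
clock: 16.5
eef_pos: [0.5483, 0.2782, 0.0604]
tool_rot: [0.05, 3.13, -0.0]
contact_force: [-23.7, -21.1, 25.3]
width: 0.0557
```

Run:
```python
from sim import *
go([.5474,.2767,.0605],yawR(-1.6,0))
print(r.observe()['wrist_torque'].round(2))
```

```text
rot [ 0.    0.62 -0.22] shift [ 0.8 -1.6 -0.2] | 1.8 0.7
t 16.5 pos [0.5483 0.2782 0.0604] q [-0.77  0.63  0.31  1.81 -0.27  0.73  1.22] F [-23.7 -21.1  25.3] w 55.7
[-4.71  5.33 -0.07]
```

Request:
servo_tool(rows=[-0.6,-0.2,-0.1,-5,6,-1.5,40,-0.6,-0.2,-0.1,-6,7,-2.5,40,-0.6,-0.2,-0.1,-6,7,-2.5,40,-0.6,-0.2,-0.1,-6,7,-2.5,40])

```text
clock: 16.83
eef_pos: [0.5486, 0.2795, 0.0607]
tool_rot: [0.05, 3.139, 0.002]
contact_force: [-18.2, -16.3, 9.3]
width: 0.0555
```

Run:
```python
from sim import *
go([.5474,.2767,.0605],yawR(-1.6,0))
print(r.observe()['wrist_torque'].round(2))
```

```text
rot [ 0.09  0.1  -0.23] shift [ 1.1 -2.8  0.2] | 3.1 0.3
t 16.83 pos [0.5486 0.2795 0.0607] q [-0.77  0.64  0.31  1.8  -0.27  0.74  1.22] F [-18.2 -16.3   9.3] w 55.5
[-3.74  3.95 -0.07]
```

Run:
```python
from sim import *
for c in ("scene","wrist"):
    im=r.read_camera(c);cv2.imwrite(f"pics/{c}9.png",im[:,:,::-1])
im=cv2.imread("pics/scene9.png");cv2.imwrite("pics/scene9c.png",cv2.resize(im[140:190,350:410],None,fx=12,fy=12,interpolation=cv2.INTER_CUBIC))
a=cv2.imread("pics/wrist7.png");b=cv2.imread("pics/wrist8.png");c=cv2.imread("pics/wrist9.png")
cv2.imwrite("pics/wcmp.png",np.hstack([cv2.resize(x[120:330,230:420],None,fx=1.4,fy=1.4,interpolation=cv2.INTER_CUBIC) for x in (a,b,c)]))
for x in (a,b,c):
    g=cv2.cvtColor(x,cv2.COLOR_BGR2GRAY).astype(float)
    print("left/right px of rim line:",[int(v) for v in np.where(np.abs(g[152:160].max(0))>200)[0][[0,-1]]])
```

```text
left/right px of rim line: [261, 382]
left/right px of rim line: [261, 609]
left/right px of rim line: [248, 385]
```

View pics/scene9c.png

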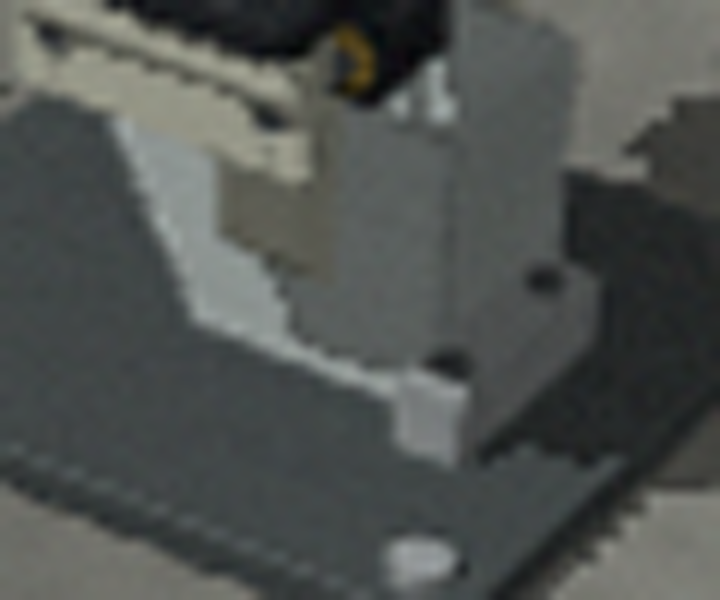

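View pics/wcmp.png

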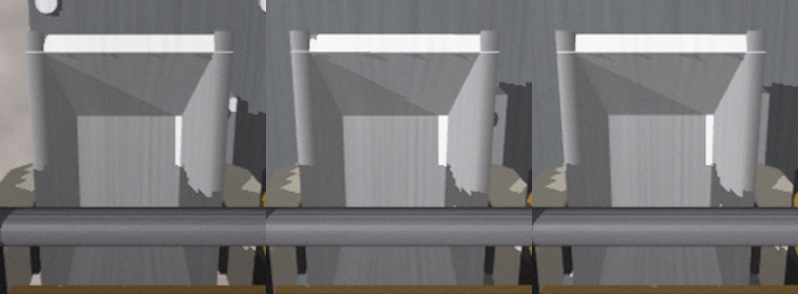

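Run:
```python
from sim import *
b=cv2.imread("pics/wrist8.png");c=cv2.imread("pics/wrist9.png")
f=lambda x:cv2.convertScaleAbs(cv2.resize(x[130:270,350:450],None,fx=4,fy=4,interpolation=cv2.INTER_CUBIC),alpha=1.6)
cv2.imwrite("pics/wc2.png",np.hstack([f(b),f(c)]))
```

```text
(no output)
```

View pics/wc2.png

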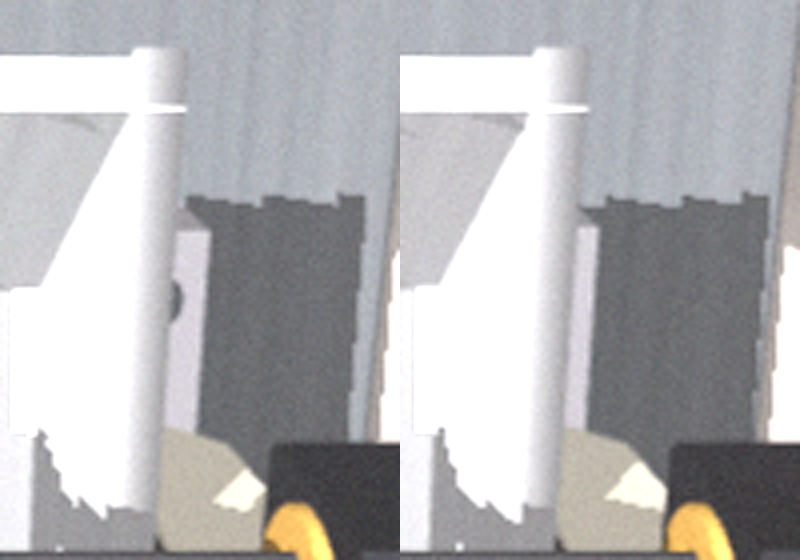

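Run:
```python
from sim import *
s=r.observe();Rt=R.from_rotvec(s['tool_rot'])
W=wunproj([(399.5,186.5),(397.5,237)],.030,s);print(Rt.inv().apply(W-s['eef_pos'])*1000)
# rim corner right
W=wunproj([(396.7,157),(248,157)],.0607-.0483+.07,s);print(Rt.inv().apply(W-s['eef_pos'])*1000)
go([.5474,.2767,.0605],yawR(-1.6,0))
```

```text
[[34.19810042 41.15125292 30.67214154]
 [ 3.23143169 42.10033472 30.7282059 ]]
[[ 57.93109286  25.4916261  -21.79456913]
 [ 58.02748073 -31.09431766 -21.88415607]]
rot [ 0.09  0.1  -0.23] shift [ 1.1 -2.8  0.2] | 3.1 0.3
t 16.93 pos [0.5486 0.2795 0.0607] q [-0.77  0.64  0.31  1.8  -0.27  0.74  1.22] F [-17.3 -16.   11. ] w 56.0
```

Request:
servo_tool(rows=[-0.6,0,0,-2,6,-2,40,-0.8,0,0,-2,8,-2.5,40,-0.8,0,0,-2,8,-2.5,40,-0.8,0,0,-2,8,-2.5,40,-0.8,0,0,-2,8,-2.5,40])

```text
clock: 17.35
eef_pos: [0.5486, 0.2795, 0.0607]
tool_rot: [-0.054, -3.136, -0.007]
contact_force: [-5.0, -19.3, -1.2]
width: 0.0556
```

Run:
```python
from sim import *
go([.5486,.2795,.0605],yawR(-1.7,0))
print(r.observe()['wrist_torque'].round(2))
```

```text
rot [ 0.25 -0.28 -0.29] shift [-0.   0.   0.2] | 0.2 0.5
t 17.35 pos [0.5486 0.2795 0.0607] q [-0.76  0.64  0.3   1.8  -0.27  0.75  1.23] F [ -5.  -19.3  -1.2] w 55.6
[-5.31  0.85  0.7 ]
```

Request:
servo_tool(rows=[-0.6,-0.3,-0.3,-3,8,-1.5,40,-0.6,-0.6,-0.3,-5,8,-2,40,-0.6,-0.8,-0.3,-6,8,-2,40,-0.6,-0.8,-0.3,-6,8,-2,40,-0.6,-0.8,-0.3,-6,8,-2,40])

```text
clock: 17.77
eef_pos: [0.5488, 0.2795, 0.0608]
tool_rot: [-0.051, -3.137, -0.005]
contact_force: [-20.5, -22.8, 17.8]
width: 0.0557
```

Run:
```python
from sim import *
go([.5486,.2795,.0605],yawR(-1.7,0))
print(r.observe()['wrist_torque'].round(2))
```

```text
rot [ 0.19 -0.25 -0.16] shift [0.2 0.  0.3] | 0.4 0.4
t 17.77 pos [0.5488 0.2795 0.0608] q [-0.76  0.64  0.3   1.8  -0.27  0.75  1.23] F [-20.5 -22.8  17.8] w 55.7
[-5.37  4.59  0.12]
```

Request:
servo_tool(rows=[-0.4,-1,-0.4,-6,8,-2,40,-0.4,-1.1,-0.4,-6,8,-2.3,40,-0.4,-1.1,-0.4,-6,8,-2.3,40,-0.4,-1.1,-0.4,-6,8,-2.3,40,-0.4,-1.1,-0.4,-6,8,-2.3,40])

```text
clock: 18.18
eef_pos: [0.5487, 0.2797, 0.0607]
tool_rot: [0.046, 3.141, -0.001]
contact_force: [-19.5, -21.0, 14.4]
width: 0.0558
```

Run:
```python
from sim import *
go([.5486,.2795,.0605],yawR(-1.7,0))
print(r.observe()['wrist_torque'].round(2))
for c in ("scene","wrist","top"):
    im=r.read_camera(c);cv2.imwrite(f"pics/{c}10.png",im[:,:,::-1])
im=cv2.imread("pics/scene10.png");cv2.imwrite("pics/scene10c.png",cv2.resize(im[130:190,340:410],None,fx=10,fy=10,interpolation=cv2.INTER_CUBIC))
f=lambda x:cv2.convertScaleAbs(cv2.resize(x[130:270,350:450],None,fx=4,fy=4,interpolation=cv2.INTER_CUBIC),alpha=1.6)
cv2.imwrite("pics/wc3.png",np.hstack([f(cv2.imread("pics/wrist9.png")),f(cv2.imread("pics/wrist10.png"))]))
```

```text
rot [-0.05  0.04  0.04] shift [ 0.1 -0.2  0.2] | 0.3 0.1
t 18.18 pos [0.5487 0.2797 0.0607] q [-0.77  0.64  0.31  1.8  -0.27  0.75  1.22] F [-19.5 -21.   14.4] w 55.8
[-4.83  4.52 -0.2 ]
```

View pics/scene10c.png

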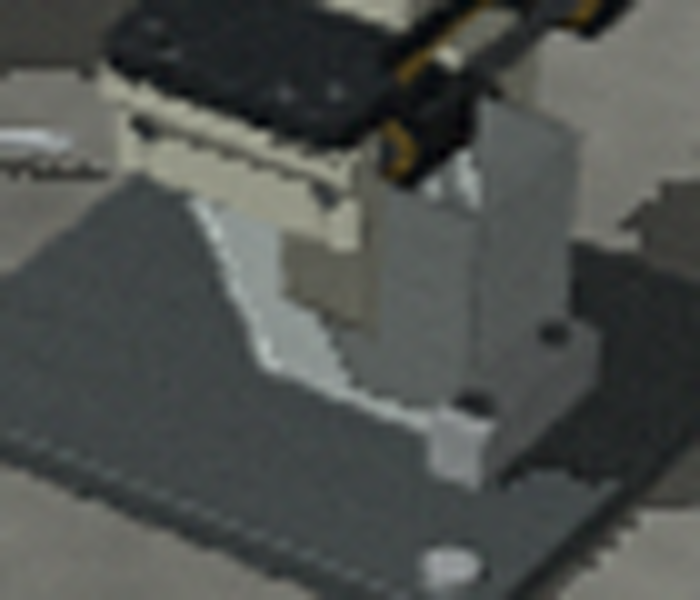

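View pics/wc3.png

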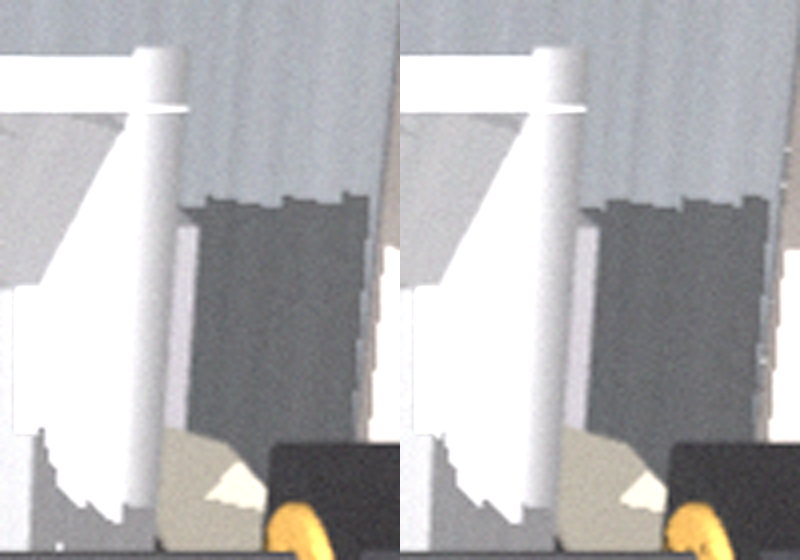

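View pics/top10.png

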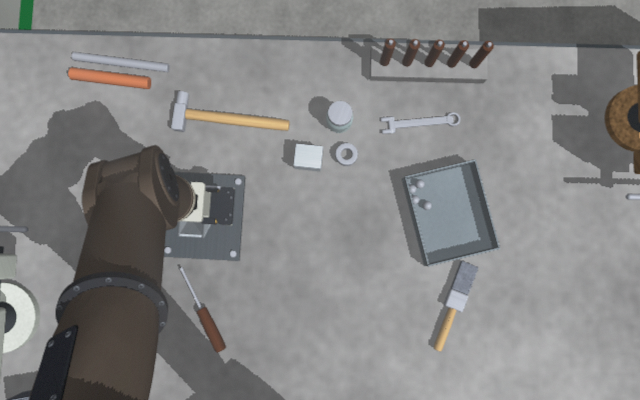

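Run:
```python
from bench import r
s=r.observe();print(s['clock'],s['contact_force'].round(1),s['eef_pos'].round(4))
print(r.hand_in())
```

```text
18.3333 [-19.9 -20.7  13.7] [0.5487 0.2797 0.0607]
the job is handed in; nothing more can be done
None
```

I tipped the four balls into the scrap tray, stood the housing upright on the fixture and pressed it into the corner. I handed the job in at 18.3 s, still gripping it and pushing on both stops.

**Last checks**
- **Press:** the tool read about 20 N back from the back stop and 21 N back from the side stop, with about 14 N upward. I eased the push on the back stop and pushed sideways with 19 N. The housing did not move, so the side stop carries that load rather than friction.
- **Upright and square:** the tool is vertical within about 0.1 degree and square to the fixture within measuring error. The grip did not visibly slip, and the opening stayed at 55.8 mm, close to the housing's 56 mm width.
- **Balls and bench:** the last overhead picture shows all four balls in the tray, and the other tools and parts look unmoved.

**What disagreed or went wrong**
- The tool's y reading at side contact is about 3 mm beyond what I computed. The wrist camera shows the same 3 mm offset between tool and housing, and it puts the housing's side and the stop face within about 0.5 mm of each other.
- The housing first stuck by friction about 1.5 to 2 mm short of the side stop. I found this in the wrist picture and pushed it home.
- My first direction for tipping ran into a joint limit at about 55 degrees, so I turned the housing and poured from another side. No balls were lost.

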